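# Collect the used column stoppers in the decontamination box

## Task

Put every used yellow column stopper standing on the bench into the decontamination box by pushing it through the spring flap in the top of the box, so that the flap closes behind it. When all the stoppers are in and the flap is shut, press the plunger on top of the box right down to its stop so that the stoppers drop into the bottom of the box, then let the plunger come back up. Leave the other things on the bench where they are.

Things in the scene. Friction and masses are not known exactly. Their poses are not given: they have to be found in the camera images.
- column_stopper_1: used yellow column stopper standing on its flange, 30 mm tall, 25 g: flange 37 mm in diameter, body above it narrowing from 33 to 29 mm; origin at the middle of its underside, z up its axis. Starts on the bench in a loose group beyond the left side of the left fraction collector; four to six are present, the others are absent (None)
- column_stopper_2: used yellow column stopper standing on its flange, 30 mm tall, 25 g: flange 37 mm in diameter, body above it narrowing from 33 to 29 mm; origin at the middle of its underside, z up its axis. Starts on the bench in a loose group beyond the left side of the left fraction collector; four to six are present, the others are absent (None)
- column_stopper_3: used yellow column stopper standing on its flange, 30 mm tall, 25 g: flange 37 mm in diameter, body above it narrowing from 33 to 29 mm; origin at the middle of its underside, z up its axis. Starts on the bench in a loose group beyond the left side of the left fraction collector; four to six are present, the others are absent (None)
- column_stopper_4: used yellow column stopper standing on its flange, 30 mm tall, 25 g: flange 37 mm in diameter, body above it narrowing from 33 to 29 mm; origin at the middle of its underside, z up its axis. Starts on the bench in a loose group beyond the left side of the left fraction collector; four to six are present, the others are absent (None)
- column_stopper_5: used yellow column stopper standing on its flange, 30 mm tall, 25 g: flange 37 mm in diameter, body above it narrowing from 33 to 29 mm; origin at the middle of its underside, z up its axis. Starts on the bench in a loose group beyond the left side of the left fraction collector; four to six are present, the others are absent (None)
- column_stopper_6: used yellow column stopper standing on its flange, 30 mm tall, 25 g: flange 37 mm in diameter, body above it narrowing from 33 to 29 mm; origin at the middle of its underside, z up its axis. Starts on the bench in a loose group beyond the left side of the left fraction collector; four to six are present, the others are absent (None)
- drop_box: fixed box, 280 mm high. Origin: mid underside of its clear chamber (120 x 120 mm inside); x runs from the front window (-64 mm) to the back of the grey housing (+130), y +-64, z up. Its x points to the right (world -y). Opening in the top, x -34 to +36, y +-50 mm, filled by the flap. Two trap leaves at z = 140 mm, the upper floor, swing down while the plunger is pressed and shut with it (press again if one hangs up); floor at 6 mm
- flap_middle (a point): middle of the flap opening, level with the box top; axes as the box
- flap (a joint): angle of the aluminium flap, 66 mm long, 96 wide, in the box top: 0 shut (level), 1.4 open (pointing down). Hinged at the edge nearest the plunger (box x = +36 mm, along box y), it swings only down into the box, against a spring: 1 N at its middle opens it, 1.5 N holds it wide open; a stopper's weight alone does not
- plunger_top (a point): top middle of the plunger's black head, a disc 38 mm in diameter, standing 34 mm above the box top at box x = 97 mm, y = 0; moves down with the plunger
- plunger (a joint): how far the plunger is pressed straight down, m: 0 up, 0.018 at its stop; the spring needs about 9 N to start and 15 N at the stop, and returns it
- fraction_collector_1: fixed machine to keep clear of: base 288 (own x) x 236 mm (own y), deck up to 76 mm high; on it a round tube carousel and at the back left (own x +115, y +85) a 42 mm post with an arm, up to 258 mm; origin middle of the underside
- small_beaker: bystander: glass beaker, 52 mm diameter, 62 mm tall; origin middle of underside
- sample_vial: bystander: glass sample vial, 22 mm diameter, 51 mm tall; origin middle of underside
- petri: bystander: petri dish, 59 mm diameter, 14 mm tall; origin middle of underside

How it is judged:
By the outcome, as a careful person would: the job done as asked, in the order asked, and still so for the second after the job is handed in, with the robot touching nothing.
Of column_stopper_1, column_stopper_2, column_stopper_3, column_stopper_4, column_stopper_5, column_stopper_6 only 4 to 6 are there at a start; the rules pass over those that are not, and their reading is None.
At some moment in a run one of column_stopper_1, column_stopper_2, column_stopper_3, column_stopper_4, column_stopper_5, column_stopper_6 may be knocked a few centimetres aside while the robot is not near it.
Once in a run the grip may slacken for a moment while it holds something.
It also fails if it takes over 210 s, if anything falls off the work surface, if the arm or the gripper's body presses on something with over 40 N, if the wrist force passes 120 N, or if a joint passes its speed limit or range.

## Robot

A 6-joint arm with a two-finger parallel gripper is mounted at the origin on a cart in front of the work surface, level with it; the furniture and walls round the work are solid. World frame = base frame: x ahead of the robot, y to its left, z up, the work surface at z = 0. Lengths are in m, angles in degrees, forces in N, time in s.
With the tool pointing down it reaches from about 0.3 to 0.825 m from the base axis. Payload 5.4 kg.
Tool frame: the origin (TCP) lies at the very end of the fingers, on their centre line; the grasp point (between the pads) lies 19 mm behind it; z points along the fingers, y is the direction in which the jaws open and shut (so a half turn about z gives the same grasp; the last joint's range is limited). The gripper opens to 92 mm and grips with 3 to 60 N. Pads are 20 mm wide; open, the fingers measure 128 mm over their backs; the gripper's body (75 mm by 189 mm) begins 69 mm behind the grasp point.
Start: joints at [53.68, 9.076, 91.501, -0, 79.423, -12.038], TCP at [0.236, 0.524, 0.215] pointing down, gripper open.
Joint ranges: [-166.64, 166.64], [-54.1, 131.32], [10.49, 154.53], [-73.88, 253.88], [9.74, 151.15], [-171.62, 171.62]. Speed limits (degrees/s): [147.25, 147.25, 180, 180, 180, 180].

## Interface

Orientations are given as a 3x3 rotation matrix whose columns are the frame's x, y, z axes.
In Python, from workcell import read_state, snapshot, calibration, hand_in gives the robot as it stands. The module is installed in compiled form; this text tells all that it offers.
- The arm moves only by the shell command python3 -m jog 'ROWS' [FORCE]. ROWS is JSON, a list of rows, each an object of numbers: "fingers": the finger opening in cm, from 0 to 9.19; "x", "y", "z": the shift along the world's x, y, z in cm; "turn": the turn about the world's z in degrees. A call has 1 to 8 rows; each row shifts and turns the commanded pose from where the row before left it; what a row does not reach is not made up. A row lasts 1/8 s, in which the tool goes at most 62.5 mm and 10.7 degrees, less where a joint would pass 70% of its speed; a pose out of reach is approached as far as the arm can. A call is refused whole if a number of a shift passes 6.25 or a number of a turn 10.7, either way. A call with a gripper value outside its range is refused whole. The fingers move at their own pace and stop on an object; FORCE is the grip in N (left out, the last holds). Time passes only in rows, so rows that do not move let the fingers close. It gives the time, the measured TCP pose, the force and the opening at its end, in the units of the state.
- read_state(): the state, without advancing time (a new reading comes with each control period).
- snapshot(name): name is "scene" or "top" or "wrist"; returns (picture, depth): 384x512x3 uint8, red, green, blue; 384x512 float32, m along the optical axis (not along the pixel's ray), 0 where there is no reading.
- calibration(name): a dict with "mtx" (3x3 intrinsics, pixels), "rvec" (rotation vector, rad) and "tvec" (3), from world to camera coordinates, as OpenCV has them. Camera axes: x right, y down, z forward; pixel columns grow to the right and rows downward; lengths in m; the calibration is good to about 2 mm. A picture is of the moment at which its call begins: read the wrist's pose just before it. calibration takes no time and is no camera call; for the wrist camera it gives the pose at the moment of the call.
- hand_in(): hands the job in, once; it reports no verdict.
The state is a dict: "t": time; "qpos": joint angles; "joint_velocities": joint speeds; "joint_efforts": joint torques, N m; "eef_pos": TCP position; "eef_rot": TCP orientation; "wrist_force": force on the tool from outside, world axes, zero at the start; "torque": the same for the moment, N m; "finger_gap": finger opening in m.
Only numpy, scipy, OpenCV 4.12 (cv2) and the standard library are available. Lean on these libraries where they do the work, as an engineer would, in place of code of your own. Each camera call takes 0.05 s, during which the arm holds its last target.

## Working session

There is one attempt and no reset: what is moved stays moved. The work goes in short steps, Python scripts to look and compute and a shell command to move; the robot and the scene stay as the last step left them, time stands still between calls to the robot, and variables do not carry over. Pictures are saved under pics/ and viewed, and the job is handed in when it is done.

```bash
mkdir -p pics; python3 - <<'E'
from workcell import read_state, snapshot, calibration
import cv2,numpy as np
s=read_state();print({k:np.round(v,3).tolist() for k,v in s.items()})
for n in("scene","top","wrist"):
    c=calibration(n);p,d=snapshot(n)
    np.savez(f"pics/{n}0.npz",p=p,d=d,**{k:np.array(v) for k,v in c.items()})
    cv2.imwrite(f"pics/{n}0.png",p[:,:,::-1])
    R=cv2.Rodrigues(np.array(c["rvec"]))[0];print(n,np.round(-R.T@np.array(c["tvec"]).ravel(),3),np.round(R,2).tolist(),c["mtx"])
E
```

```text
{'t': 0.0, 'qpos': [53.681, 9.113, 91.573, -0.002, 79.423, -12.039], 'joint_velocities': [0.065, 0.07, -0.072, 0.046, 0.17, 0.09], 'joint_efforts': [-0.0, -38.557, -32.211, 0.07, 0.038, -0.0], 'eef_pos': [0.236, 0.524, 0.214], 'eef_rot': [[-0.912, 0.411, -0.001], [0.411, 0.912, -0.002], [0.0, -0.002, -1.0]], 'wrist_force': [0.555, 0.23, 0.418], 'torque': [-0.004, 0.077, 0.004], 'finger_gap': 0.092}
scene [-0.429  1.015  0.852] [[-0.7, -0.72, -0.01], [-0.33, 0.33, -0.89], [0.64, -0.62, -0.46]] [[451.82281172   0.         260.18372776]
 [  0.         451.82281172 184.39066852]
 [  0.           0.           1.        ]]
top [0.418 0.118 1.248] [[-0.03, -1.0, -0.01], [-1.0, 0.03, -0.06], [0.06, 0.0, -1.0]] [[407.02038205   0.         258.61903211]
 [  0.         407.02038205 183.09966612]
 [  0.           0.           1.        ]]
wrist [0.17  0.555 0.384] [[0.41, 0.91, -0.0], [0.88, -0.4, 0.27], [0.24, -0.11, -0.96]] [[265.14201326   0.         253.98633814]
 [  0.         265.14201326 189.53206488]
 [  0.           0.           1.        ]]
```

View pics/scene0.png

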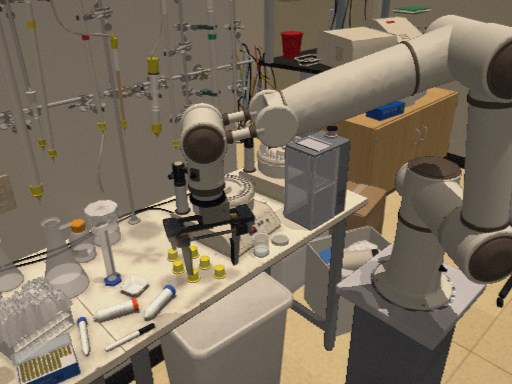

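View pics/top0.png

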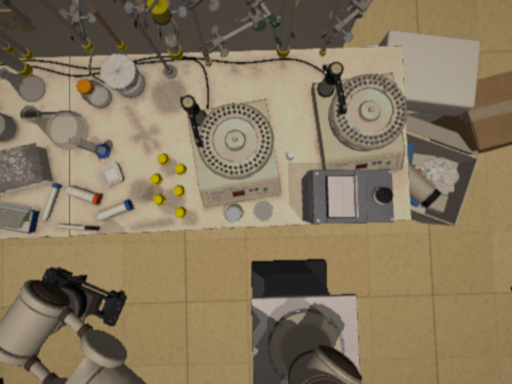

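View pics/wrist0.png

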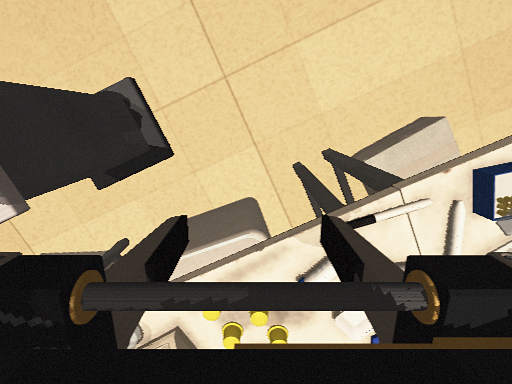

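The top view shows six yellow stoppers at about (163,158), (180,169), (155,179), (179,189), (158,199) and (180,212). The box flap is near (341,196) and the plunger near (383,195). Next I measure their positions.

```bash
cat > h.py <<'E'
from workcell import read_state, snapshot, calibration
import cv2,numpy as np
def ray(c,px,z):
    K=np.array(c["mtx"],float);R=cv2.Rodrigues(np.array(c["rvec"],float))[0];t=np.array(c["tvec"],float).ravel()
    C=-R.T@t
    d=cv2.undistortPoints(np.array(px,float).reshape(-1,1,2),K,None).reshape(-1,2)
    d=np.c_[d,np.ones(len(d))]@R
    return C+d*((z-C[2])/d[:,2])[:,None]
def blobs(p,amin=20):
    h=cv2.cvtColor(p,cv2.COLOR_RGB2HSV)
    m=cv2.inRange(h,(22,160,90),(34,255,255))
    n,l,s,ce=cv2.connectedComponentsWithStats(m)
    return [(ce[i],s[i]) for i in range(1,n) if s[i,4]>=amin],m
def look(name,tag,crop=None,scale=1):
    c=calibration(name);p,d=snapshot(name)
    q=p[:,:,::-1]
    if crop: x0,y0,x1,y1=crop;q=q[y0:y1,x0:x1]
    cv2.imwrite(f"pics/{tag}.png",cv2.resize(q,None,fx=scale,fy=scale,interpolation=cv2.INTER_CUBIC))
    return c,p,d
def stoppers(c,p,z=0.015):
    for ce,s in blobs(p)[0]:
        w=ray(c,ce,z)[0]
        if 0.2<w[0]<0.75 and 0.25<w[1]<0.75: print("px",ce.round(1),"area",s[4],"bb",s[:4],"xy",w[:2].round(4))
E
python3 - <<'E'
from h import *
for n in("top","scene"):
    f=np.load(f"pics/{n}0.npz");c={k:f[k] for k in("mtx","rvec","tvec")};print(n);stoppers(c,f["p"])
f=np.load("pics/top0.npz");c={k:f[k] for k in("mtx","rvec","tvec")};p=f["p"];d=f["d"]
h=cv2.cvtColor(p,cv2.COLOR_RGB2HSV)
# plunger, flap
for name,m,z in(("plunger",(h[:,:,2]<40),.314),("flap",(h[:,:,2]>150),.28)):
    mm=np.zeros_like(m);mm[172:222,305:396]=m[172:222,305:396]
    n,l,s,ce=cv2.connectedComponentsWithStats(mm.astype(np.uint8))
    for i in range(1,n):
        if s[i,4]>60: print(name,ce[i].round(1),s[i],ray(c,ce[i],z)[0].round(4), d[int(ce[i][1]),int(ce[i][0])])
q=cv2.resize(p[140:230,130:410,::-1],None,fx=2.8,fy=2.8,interpolation=cv2.INTER_CUBIC);cv2.imwrite("pics/crop.png",q)
E
```

```text
top
px [162.9 158.9] area 95 bb [158 154  11  11] xy [0.5786 0.4135]
px [179.9 168.8] area 93 bb [175 164  11  11] xy [0.5467 0.3621]
px [155.5 179.1] area 94 bb [150 174  12  11] xy [0.5174 0.4368]
px [178.6 190.7] area 93 bb [173 186  12  10] xy [0.48   0.3672]
px [158.4 199.2] area 100 bb [153 194  12  11] xy [0.4559 0.4288]
px [180.1 212.3] area 95 bb [175 207  12  11] xy [0.4144 0.3639]
scene
px [193.8 251.4] area 74 bb [189 246  10  12] xy [0.5434 0.3623]
px [171.7 251.1] area 29 bb [168 249   8   5] xy [0.5935 0.4104]
px [177.  265.5] area 136 bb [168 257  16  17] xy [0.5214 0.4408]
px [204.7 261.9] area 98 bb [199 256  12  13] xy [0.4774 0.371 ]
px [219.4 271.3] area 112 bb [214 265  12  13] xy [0.4115 0.3684]
px [193.3 276.3] area 100 bb [187 269  13  13] xy [0.447  0.4366]
plunger [384.2 194.6] [377 188  15  14 175] [ 0.4418 -0.1646  0.314 ] 0.93346244
flap [394.  193.9] [391 172   5  50 140] [ 0.4435 -0.1981  0.28  ] 1.2474215
flap [340.8 196.1] [328 177  27  40 989] [ 0.4421 -0.0718  0.28  ] 0.96709025
```

View pics/crop.png

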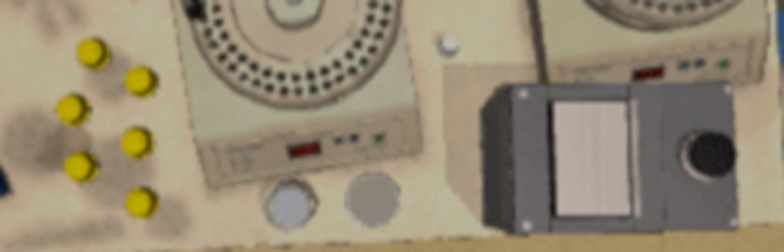

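```bash
python3 -m jog '[{"x":2.54,"y":-2.28,"turn":-9.4,"fingers":5.0},{"x":2.54,"y":-2.28,"turn":-9.4},{"x":2.54,"y":-2.28,"turn":-9.4},{"x":2.54,"y":-2.28,"turn":-9.4},{"x":2.54,"y":-2.28,"turn":-9.4},{"x":2.54,"y":-2.28,"turn":-9.4},{"x":2.54,"y":-2.28,"turn":-9.4},{}]' 20; python3 - <<'E'
from h import *
c,p,d=look("wrist","w1");stoppers(c,p)
c,p,d=look("top","t1");stoppers(c,p)
s=read_state();print(s["eef_pos"],s["eef_rot"],s["qpos"])
E
```

```text
px [211.  314.6] area 134 bb [203 311  17  10] xy [0.4287 0.3596]
px [258.7 317.3] area 228 bb [249 311  20  15] xy [0.4658 0.4295]
px [231.5 334.3] area 418 bb [222 322  21  27] xy [0.4784 0.3733]
px [277.5 334.4] area 319 bb [267 325  21  19] xy [0.5107 0.4444]
px [162.9 158.9] area 95 bb [158 154  11  11] xy [0.5786 0.4135]
px [179.9 168.8] area 91 bb [175 164  11  11] xy [0.5466 0.3621]
px [155.5 179.2] area 93 bb [150 174  12  11] xy [0.5172 0.4369]
px [178.6 190.6] area 93 bb [173 186  12  10] xy [0.4801 0.3672]
px [158.3 199.2] area 98 bb [153 194  12  11] xy [0.456  0.4291]
px [180.1 212.3] area 94 bb [175 207  12  11] xy [0.4144 0.3637]
[0.23627875 0.52387183 0.21413175] [[-9.11532585e-01  4.11227475e-01 -5.56512053e-04]
 [ 4.11227798e-01  9.11532323e-01 -7.22372675e-04]
 [ 2.10219233e-04 -8.87319458e-04 -9.99999584e-01]] [ 5.36804978e+01  9.09347196e+00  9.15350243e+01  1.19744767e-03
  7.94237374e+01 -1.20377408e+01]schema error: expected keys fingers, x, y, z, turn
```

View pics/w1.png

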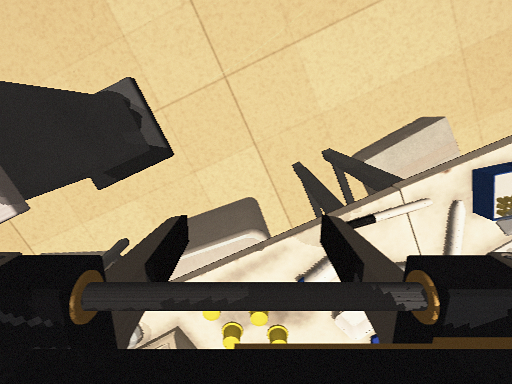

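The wrist view is unchanged because the call was refused: every row needs all five keys. I'll retype it in full.

```bash
python3 -m jog '[{"x":2.54,"y":-2.28,"z":0,"turn":-9.4,"fingers":5.0},{"x":2.54,"y":-2.28,"z":0,"turn":-9.4,"fingers":5.0},{"x":2.54,"y":-2.28,"z":0,"turn":-9.4,"fingers":5.0},{"x":2.54,"y":-2.28,"z":0,"turn":-9.4,"fingers":5.0},{"x":2.54,"y":-2.28,"z":0,"turn":-9.4,"fingers":5.0},{"x":2.54,"y":-2.28,"z":0,"turn":-9.4,"fingers":5.0},{"x":2.54,"y":-2.28,"z":0,"turn":-9.4,"fingers":5.0},{"x":0,"y":0,"z":0,"turn":0,"fingers":5.0}]' 20; python3 - <<'E'
from h import *
c,p,d=look("wrist","w2");stoppers(c,p)
c,p,d=look("top","t2");stoppers(c,p)
s=read_state();print(s["eef_pos"],s["eef_rot"][:,1] if hasattr(s["eef_rot"],"shape") else s["eef_rot"],s["qpos"],s["finger_gap"])
E
```

```text
t: 1.25
eef_pos: [0.4155, 0.3632, 0.2144]
eef_rot: [[0.004, 1.0, -0.0], [1.0, -0.004, -0.0], [-0.0, -0.0, -1.0]]
wrist_force: [0.4, 0.2, 0.3]
finger_gap: 0.0505
px [329.4 114.1] area 599 bb [316 101  29  28] xy [0.5185 0.441 ]
px [283.  120.3] area 548 bb [271 107  26  28] xy [0.4565 0.4332]
px [372.9 131.1] area 645 bb [358 118  32  27] xy [0.5794 0.4184]
px [299.2 164.4] area 511 bb [287 152  25  26] xy [0.4809 0.373 ]
px [253.6 166.9] area 484 bb [242 155  24  25] xy [0.4166 0.3697]
px [346.1 168.3] area 558 bb [333 156  28  25] xy [0.5473 0.3671]
px [162.9 158.8] area 96 bb [158 154  11  11] xy [0.5787 0.4132]
px [179.7 168.6] area 89 bb [175 164  11  11] xy [0.5473 0.3625]
px [175.7 189.9] area 27 bb [174 186   5  10] xy [0.4827 0.376 ]
px [177.1 212.1] area 28 bb [175 208   6  10] xy [0.4154 0.3727]
[0.41394284 0.36463445 0.21445288] [ 9.99999730e-01 -2.60139948e-04 -6.87190443e-04] [2.88053846e+01 5.64875325e+00 9.52831956e+01 2.94417533e-02
 7.90970851e+01 2.88147173e+01] 0.05004101726391435
```

View pics/w2.png

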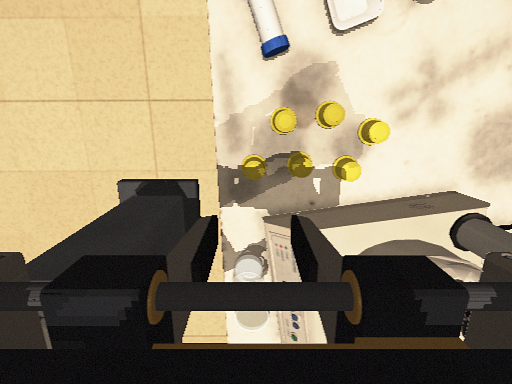

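The wrist view shows all six stoppers standing. The first target is at (254,167), about 2 mm off in y. Next I descend and grip.

```bash
python3 -m jog '[{"x":0.1,"y":0.2,"z":-5.5,"turn":0,"fingers":5.0},{"x":0,"y":0,"z":-5.5,"turn":0,"fingers":5.0},{"x":0,"y":0,"z":-5.5,"turn":0,"fingers":5.0},{"x":0,"y":0,"z":-2,"turn":0,"fingers":5.0},{"x":0,"y":0,"z":-2,"turn":0,"fingers":5.0},{"x":0,"y":0,"z":0,"turn":0,"fingers":5.0},{"x":0,"y":0,"z":0,"turn":0,"fingers":2.5},{"x":0,"y":0,"z":0,"turn":0,"fingers":2.5}]' 25; python3 -m jog '[{"x":0,"y":0,"z":0,"turn":0,"fingers":2.5},{"x":0,"y":0,"z":0,"turn":0,"fingers":2.5}]'
```

```text
t: 2.35
eef_pos: [0.416, 0.3673, 0.0109]
eef_rot: [[0.001, 1.0, 0.002], [1.0, -0.001, 0.001], [0.001, 0.002, -1.0]]
wrist_force: [1.0, -0.6, 0.3]
finger_gap: 0.0321
t: 2.6
eef_pos: [0.4159, 0.3672, 0.0107]
eef_rot: [[0.001, 1.0, 0.001], [1.0, -0.002, 0.001], [0.001, 0.001, -1.0]]
wrist_force: [-1.5, 0.8, 5.6]
finger_gap: 0.031
```

```bash
python3 -m jog '[{"x":0,"y":0,"z":3,"turn":0,"fingers":2.5},{"x":0,"y":0,"z":6,"turn":0,"fingers":2.5},{"x":0,"y":0,"z":6,"turn":0,"fingers":2.5},{"x":0,"y":0,"z":6,"turn":0,"fingers":2.5},{"x":0,"y":0,"z":6,"turn":0,"fingers":2.5},{"x":0,"y":0,"z":6,"turn":0,"fingers":2.5},{"x":0.5,"y":-5,"z":0,"turn":0,"fingers":2.5},{"x":0.5,"y":-6,"z":0,"turn":0,"fingers":2.5}]'; python3 -m jog '[{"x":0.5,"y":-6,"z":0,"turn":0,"fingers":2.5},{"x":0.5,"y":-6,"z":0,"turn":0,"fingers":2.5},{"x":0.5,"y":-6,"z":0,"turn":0,"fingers":2.5},{"x":0,"y":-6,"z":0,"turn":0,"fingers":2.5},{"x":0,"y":-6,"z":0,"turn":0,"fingers":2.5},{"x":0,"y":-2,"z":0,"turn":0,"fingers":2.5},{"x":0,"y":0,"z":0,"turn":0,"fingers":2.5}]'; python3 - <<'E'
from h import *
look("wrist","w3");look("scene","s3",(230,110,380,250),4)
s=read_state();print(s["eef_pos"],s["qpos"])
E
```

```text
t: 3.6
eef_pos: [0.4254, 0.2556, 0.3403]
eef_rot: [[-0.001, 1.0, 0.002], [1.0, 0.001, -0.0], [-0.0, 0.002, -1.0]]
wrist_force: [1.0, -0.1, -0.0]
finger_gap: 0.0311
t: 4.47
eef_pos: [0.4399, -0.0646, 0.3392]
eef_rot: [[0.005, 1.0, -0.001], [1.0, -0.005, 0.0], [0.0, -0.001, -1.0]]
wrist_force: [0.0, 1.1, 1.3]
finger_gap: 0.0309
[ 0.44014815 -0.06289382  0.33945168] [-2.37909823e+01 -1.39404077e+01  9.98763490e+01  1.90872460e-02
  9.40898820e+01 -2.37134047e+01]
```

View pics/w3.png

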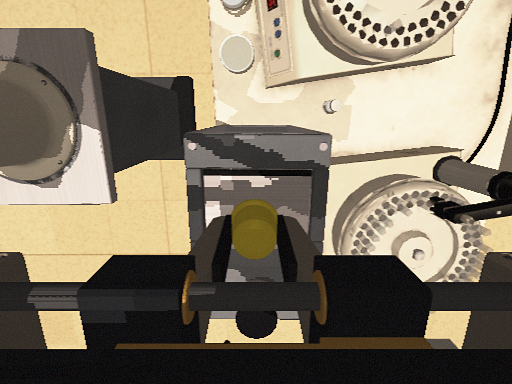

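View pics/s3.png

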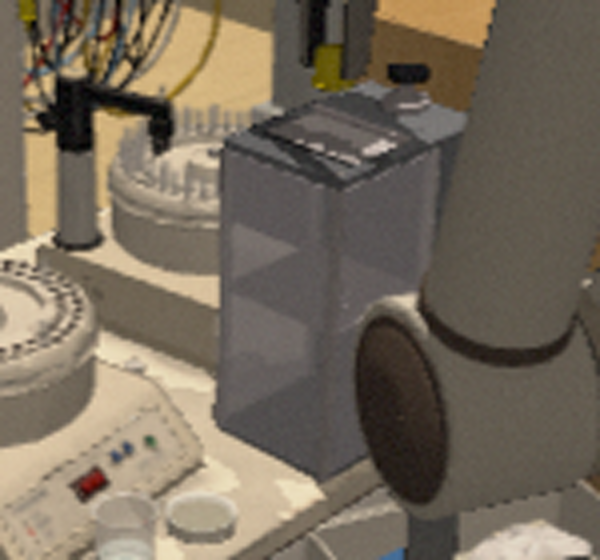

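The wrist view shows the held stopper at (255,230), upright. The flap opening spans columns 203–313, with its free edge near row 172. I'll measure the opening edges before going in.

```bash
python3 - <<'E'
from h import *
c=calibration("wrist")
print(ray(c,[(203,172),(313,172),(258,169),(258,176),(255,318)],.28).round(4))
print(ray(c,[(255,318)],.314).round(4))
E
```

```text
[[ 0.3966 -0.0349  0.28  ]
 [ 0.4935 -0.035   0.28  ]
 [ 0.4451 -0.0322  0.28  ]
 [ 0.4451 -0.0385  0.28  ]
 [ 0.4424 -0.1887  0.28  ]]
[[ 0.4423 -0.1589  0.314 ]]
```

```bash
python3 -m jog '[{"x":0.3,"y":0,"z":-3,"turn":0,"fingers":2.5},{"x":0,"y":0,"z":-2,"turn":0,"fingers":2.5},{"x":0,"y":0,"z":-2,"turn":0,"fingers":2.5},{"x":0,"y":0,"z":-2,"turn":0,"fingers":2.5},{"x":0,"y":0,"z":-2,"turn":0,"fingers":2.5},{"x":0,"y":0,"z":-2,"turn":0,"fingers":2.5},{"x":0,"y":0,"z":0,"turn":0,"fingers":2.5}]'; python3 - <<'E'
from h import *
look("scene","s4",(230,110,380,250),4)
E
```

```text
t: 5.45
eef_pos: [0.4422, -0.0615, 0.2081]
eef_rot: [[-0.001, 1.0, -0.003], [1.0, 0.001, 0.002], [0.002, -0.003, -1.0]]
wrist_force: [-0.2, 0.5, -0.5]
finger_gap: 0.0314
```

View pics/s4.png

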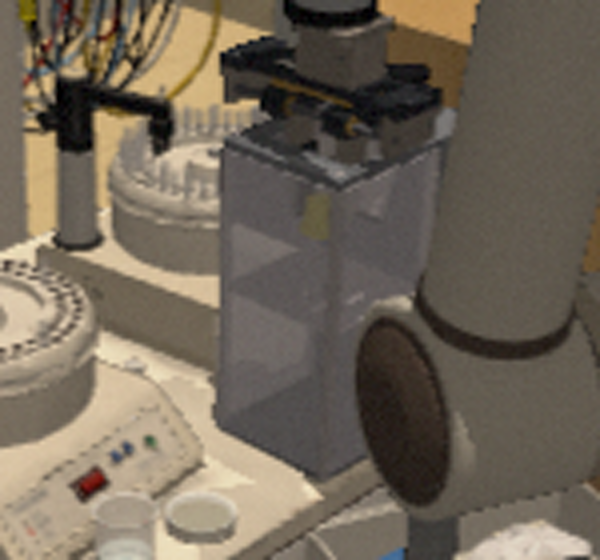

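The scene crop shows the stopper held inside the chamber at (316,213), in clear space. Now I release it and withdraw.

```bash
python3 -m jog '[{"x":0,"y":0,"z":0,"turn":0,"fingers":4.6},{"x":0,"y":0,"z":0,"turn":0,"fingers":4.6},{"x":0,"y":0,"z":0,"turn":0,"fingers":4.6},{"x":0,"y":0,"z":3,"turn":0,"fingers":4.6},{"x":0,"y":0,"z":3,"turn":0,"fingers":4.6},{"x":0,"y":0,"z":5,"turn":0,"fingers":4.6},{"x":0,"y":0,"z":3,"turn":0,"fingers":4.6},{"x":0,"y":0,"z":0,"turn":0,"fingers":4.6}]'; python3 - <<'E'
from h import *
look("scene","s5",(230,110,380,250),4)
c,p,d=look("top","t5");stoppers(c,p)
look("wrist","w5")
E
```

```text
t: 6.5
eef_pos: [0.4444, -0.0642, 0.3524]
eef_rot: [[0.002, 1.0, 0.005], [1.0, -0.002, -0.003], [-0.003, 0.005, -1.0]]
wrist_force: [-0.4, 0.1, 0.2]
finger_gap: 0.0462
px [163.  158.9] area 98 bb [158 154  11  11] xy [0.5785 0.4131]
px [179.9 168.8] area 94 bb [175 164  11  11] xy [0.5467 0.3619]
px [155.6 179.1] area 96 bb [150 174  12  11] xy [0.5175 0.4365]
px [178.7 190.7] area 96 bb [173 186  12  11] xy [0.48   0.3669]
px [158.5 199.1] area 101 bb [153 194  12  11] xy [0.4562 0.4287]
```

View pics/s5.png

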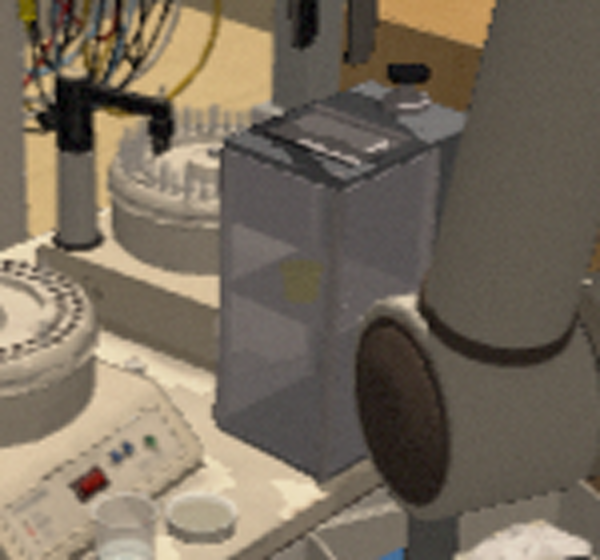

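View pics/w5.png

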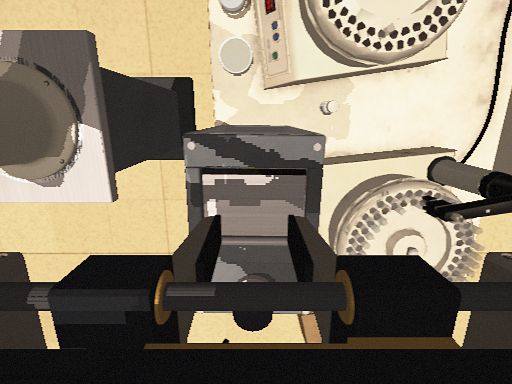

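The first stopper is on the upper floor at (300,283) and the flap is shut. The other five have not moved. Stopper D at about (0.481, 0.369) is next.

```bash
python3 -m jog '[{"x":0.5,"y":6,"z":0,"turn":0,"fingers":5},{"x":0.5,"y":6,"z":0,"turn":0,"fingers":5},{"x":0.5,"y":6,"z":0,"turn":0,"fingers":5},{"x":0.5,"y":6,"z":0,"turn":0,"fingers":5},{"x":0.5,"y":6,"z":0,"turn":0,"fingers":5},{"x":0.5,"y":6,"z":-4,"turn":0,"fingers":5},{"x":0.5,"y":6,"z":-5,"turn":0,"fingers":5},{"x":0.3,"y":1.2,"z":-5,"turn":0,"fingers":5}]';python3 -m jog '[{"x":0,"y":0,"z":0,"turn":0,"fingers":5}]'; python3 - <<'E'
from h import *
c,p,d=look("wrist","w6");stoppers(c,p)
s=read_state();print(s["eef_pos"],s["qpos"])
E
```

```text
t: 7.65
eef_pos: [0.4784, 0.3506, 0.2222]
eef_rot: [[-0.002, 1.0, -0.001], [1.0, 0.002, -0.0], [-0.0, -0.001, -1.0]]
wrist_force: [0.3, -0.4, 0.5]
finger_gap: 0.0502
t: 7.78
eef_pos: [0.4757, 0.3472, 0.2185]
eef_rot: [[-0.0, 1.0, -0.012], [1.0, 0.0, -0.006], [-0.006, -0.012, -1.0]]
wrist_force: [-0.1, -0.4, -0.1]
finger_gap: 0.0503
px [287.4 101.6] area 557 bb [275  88  26  28] xy [0.5194 0.4405]
px [241.9 107.7] area 542 bb [229  94  27  28] xy [0.4585 0.4327]
px [331.4 118.9] area 581 bb [318 106  29  27] xy [0.5797 0.4182]
px [259.4 152.1] area 491 bb [248 140  24  25] xy [0.4824 0.3731]
px [305.9 156.3] area 509 bb [293 144  26  25] xy [0.548  0.3673]
[0.47781057 0.34741986 0.22245484] [ 2.43219765e+01  1.13880268e+01  8.79801223e+01 -1.94857768e-02
  8.09984630e+01  2.43783234e+01]
```

```bash
python3 -m jog '[{"x":0.4,"y":2.3,"z":-4,"turn":0,"fingers":5},{"x":0,"y":0,"z":-5,"turn":0,"fingers":5},{"x":0,"y":0,"z":-5,"turn":0,"fingers":5},{"x":0,"y":0,"z":-3,"turn":0,"fingers":5},{"x":0,"y":0,"z":-2,"turn":0,"fingers":5},{"x":0,"y":0,"z":-2,"turn":0,"fingers":5},{"x":0,"y":0,"z":0,"turn":0,"fingers":5}]'; python3 -m jog '[{"x":0,"y":0,"z":0,"turn":0,"fingers":2.5},{"x":0,"y":0,"z":0,"turn":0,"fingers":2.5},{"x":0,"y":0,"z":0,"turn":0,"fingers":2.5},{"x":0,"y":0,"z":0,"turn":0,"fingers":2.5}]'
```

```text
t: 8.7
eef_pos: [0.4833, 0.3709, 0.0145]
eef_rot: [[0.002, 1.0, -0.001], [1.0, -0.002, -0.001], [-0.001, -0.001, -1.0]]
wrist_force: [-0.2, -1.3, 0.6]
finger_gap: 0.0497
t: 9.2
eef_pos: [0.4844, 0.3718, 0.0163]
eef_rot: [[0.001, 1.0, 0.002], [1.0, -0.001, 0.001], [0.001, 0.002, -1.0]]
wrist_force: [0.3, 0.5, 6.0]
finger_gap: 0.0295
```

The grip is a bit high at z≈0.015, so I'll reopen, go 5 mm lower and grip again.

```bash
python3 -m jog '[{"x":0,"y":0,"z":0,"turn":0,"fingers":5},{"x":0,"y":0,"z":0,"turn":0,"fingers":5},{"x":-0.1,"y":0,"z":-0.5,"turn":0,"fingers":5},{"x":0,"y":0,"z":0,"turn":0,"fingers":5},{"x":0,"y":0,"z":0,"turn":0,"fingers":2.5},{"x":0,"y":0,"z":0,"turn":0,"fingers":2.5},{"x":0,"y":0,"z":0,"turn":0,"fingers":2.5},{"x":0,"y":0,"z":0,"turn":0,"fingers":2.5}]'
```

```text
t: 10.2
eef_pos: [0.4826, 0.3713, 0.0101]
eef_rot: [[0.001, 1.0, -0.0], [1.0, -0.001, 0.0], [0.0, -0.0, -1.0]]
wrist_force: [0.7, -0.9, 0.1]
finger_gap: 0.0315
```

```bash
python3 -m jog '[{"x":0,"y":0,"z":3,"turn":0,"fingers":2.5},{"x":0,"y":0,"z":6,"turn":0,"fingers":2.5},{"x":0,"y":0,"z":6,"turn":0,"fingers":2.5},{"x":0,"y":0,"z":6,"turn":0,"fingers":2.5},{"x":0,"y":0,"z":6,"turn":0,"fingers":2.5},{"x":0,"y":0,"z":6,"turn":0,"fingers":2.5},{"x":0,"y":0,"z":0,"turn":0,"fingers":2.5}]'; python3 -m jog '[{"x":-0.5,"y":-5.5,"z":0,"turn":0,"fingers":2.5},{"x":-0.5,"y":-5.5,"z":0,"turn":0,"fingers":2.5},{"x":-0.5,"y":-5.5,"z":0,"turn":0,"fingers":2.5},{"x":-0.5,"y":-5.5,"z":0,"turn":0,"fingers":2.5},{"x":-0.5,"y":-5.5,"z":0,"turn":0,"fingers":2.5},{"x":-0.5,"y":-5.5,"z":0,"turn":0,"fingers":2.5},{"x":-0.5,"y":-5.5,"z":0,"turn":0,"fingers":2.5},{"x":-0.4,"y":-4.9,"z":0,"turn":0,"fingers":2.5}]'; python3 - <<'E'
from h import *
look("wrist","w7")
for i in range(3): print(read_state()["eef_pos"]); calibration("wrist")
s=read_state();print(s["eef_pos"],s["qpos"])
E
```

```text
t: 11.08
eef_pos: [0.4847, 0.3724, 0.3471]
eef_rot: [[0.001, 1.0, 0.011], [1.0, -0.001, 0.005], [0.005, 0.011, -1.0]]
wrist_force: [0.5, 1.3, 0.4]
finger_gap: 0.0318
t: 12.08
eef_pos: [0.4426, -0.0643, 0.3386]
eef_rot: [[0.002, 1.0, -0.002], [1.0, -0.002, 0.001], [0.001, -0.002, -1.0]]
wrist_force: [0.3, -0.2, -0.4]
finger_gap: 0.0316
[ 0.44217495 -0.06920788  0.33833497]
[ 0.44217495 -0.06920788  0.33833497]
[ 0.44217495 -0.06920788  0.33833497]
[ 0.44217495 -0.06920788  0.33833497] [-24.26014649 -13.35029188  99.51236778  -0.23448583  93.92921316
 -23.89213691]
```

View pics/w7.png

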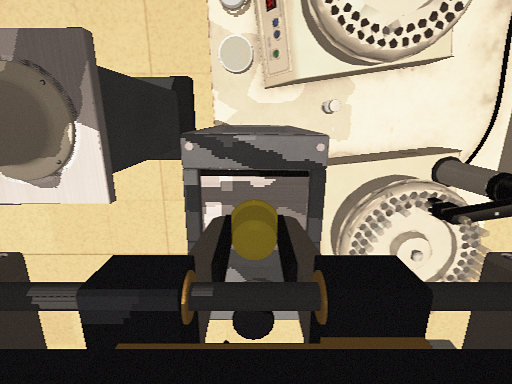

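The wrist view matches the first run: stopper at (255,229), free edge at row 172. I'll insert and release.

```bash
python3 -m jog '[{"x":0,"y":0,"z":0,"turn":0,"fingers":2.5},{"x":0,"y":0,"z":-3,"turn":0,"fingers":2.5},{"x":0,"y":0,"z":-2,"turn":0,"fingers":2.5},{"x":0,"y":0,"z":-2,"turn":0,"fingers":2.5},{"x":0,"y":0,"z":-2,"turn":0,"fingers":2.5},{"x":0,"y":0,"z":-2,"turn":0,"fingers":2.5},{"x":0,"y":0,"z":-2,"turn":0,"fingers":2.5},{"x":0,"y":0,"z":0,"turn":0,"fingers":2.5}]';python3 -m jog '[{"x":0,"y":0,"z":0,"turn":0,"fingers":4.6},{"x":0,"y":0,"z":0,"turn":0,"fingers":4.6},{"x":0,"y":0,"z":0,"turn":0,"fingers":4.6},{"x":0,"y":0,"z":3,"turn":0,"fingers":4.6},{"x":0,"y":0,"z":3,"turn":0,"fingers":4.6},{"x":0,"y":0,"z":5,"turn":0,"fingers":4.6},{"x":0,"y":0,"z":3,"turn":0,"fingers":4.6},{"x":0,"y":0,"z":0,"turn":0,"fingers":4.6}]'; python3 - <<'E'
from h import *
look("scene","s8",(230,110,380,250),4)
c,p,d=look("top","t8");stoppers(c,p)
s=read_state();print(s["eef_pos"],s["qpos"])
E
```

```text
t: 13.12
eef_pos: [0.4422, -0.0605, 0.2079]
eef_rot: [[-0.001, 1.0, -0.004], [1.0, 0.001, 0.003], [0.003, -0.004, -1.0]]
wrist_force: [-0.7, 0.9, -1.2]
finger_gap: 0.0318
t: 14.12
eef_pos: [0.4447, -0.0634, 0.3531]
eef_rot: [[0.002, 1.0, 0.005], [1.0, -0.002, -0.003], [-0.003, 0.005, -1.0]]
wrist_force: [0.8, -0.6, -0.2]
finger_gap: 0.0457
px [163.  158.9] area 98 bb [158 154  11  11] xy [0.5785 0.4131]
px [179.9 168.8] area 93 bb [175 164  11  11] xy [0.5467 0.3621]
px [155.6 179.1] area 95 bb [150 174  12  11] xy [0.5174 0.4365]
px [158.5 199.2] area 100 bb [153 194  12  11] xy [0.4561 0.4286]
[ 0.4433742  -0.06278137  0.34937525] [-2.35805812e+01 -1.34345666e+01  9.83682825e+01 -1.29126151e-02
  9.51045134e+01 -2.34859946e+01]
```

View pics/s8.png

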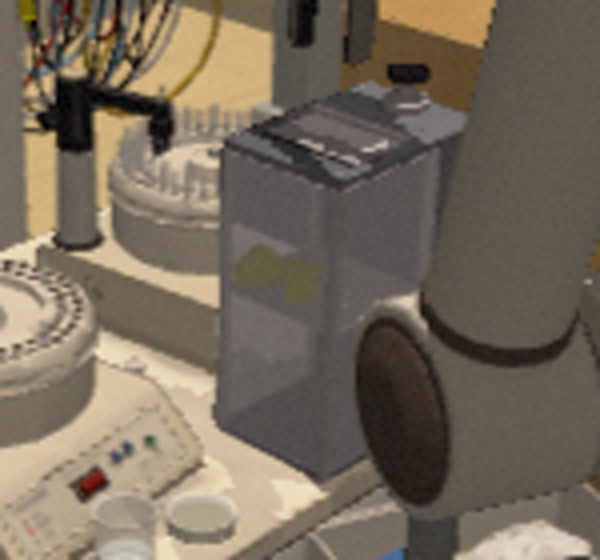

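Two stoppers are inside and the flap is shut. B at about (0.549, 0.366) is next.

```bash
python3 -m jog '[{"x":1.3,"y":5.4,"z":0,"turn":0,"fingers":5},{"x":1.3,"y":5.4,"z":0,"turn":0,"fingers":5},{"x":1.3,"y":5.4,"z":0,"turn":0,"fingers":5},{"x":1.3,"y":5.4,"z":0,"turn":0,"fingers":5},{"x":1.3,"y":5.4,"z":0,"turn":0,"fingers":5},{"x":1.3,"y":5.4,"z":0,"turn":0,"fingers":5},{"x":1.3,"y":5.4,"z":0,"turn":0,"fingers":5},{"x":1.5,"y":5.1,"z":0,"turn":0,"fingers":5}]';python3 -m jog '[{"x":0,"y":0,"z":-5,"turn":0,"fingers":5},{"x":0,"y":0,"z":-5,"turn":0,"fingers":5},{"x":0,"y":0,"z":-3,"turn":0,"fingers":5},{"x":0,"y":0,"z":0,"turn":0,"fingers":5},{"x":0,"y":0,"z":0,"turn":0,"fingers":5}]'; python3 - <<'E'
from h import *
c,p,d=look("wrist","w9");stoppers(c,p)
s=read_state();print(s["eef_pos"],s["qpos"])
E
```

```text
t: 15.22
eef_pos: [0.5491, 0.3679, 0.3476]
eef_rot: [[0.001, 1.0, -0.003], [1.0, -0.001, -0.002], [-0.002, -0.003, -1.0]]
wrist_force: [0.7, 0.2, -0.0]
finger_gap: 0.0497
t: 15.85
eef_pos: [0.5499, 0.3663, 0.2209]
eef_rot: [[0.002, 1.0, 0.001], [1.0, -0.002, 0.0], [0.0, 0.001, -1.0]]
wrist_force: [0.3, 0.7, 0.4]
finger_gap: 0.0499
px [231.8 117. ] area 510 bb [220 104  25  27] xy [0.5214 0.4409]
px [187.3 122.9] area 537 bb [174 110  28  27] xy [0.4601 0.4332]
px [275.1 133.6] area 507 bb [263 121  25  26] xy [0.581  0.4186]
px [252.7 169.6] area 475 bb [241 158  24  25] xy [0.5497 0.3679]
[0.55035359 0.36656114 0.22184687] [ 2.32196434e+01  2.13815844e+01  7.59114214e+01 -1.97104476e-03
  8.25568132e+01  2.33075080e+01]
```

View pics/w9.png

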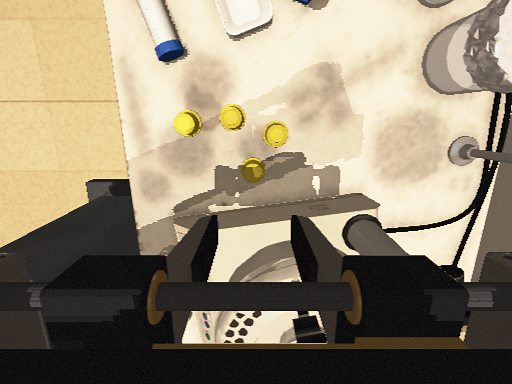

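B sits at (253,170), directly below the tool. The collector's edge starts below row 205, clear of the fingers.

```bash
python3 -m jog '[{"x":-0.1,"y":0,"z":-5,"turn":0,"fingers":5},{"x":0,"y":0,"z":-5,"turn":0,"fingers":5},{"x":0,"y":0,"z":-5,"turn":0,"fingers":5},{"x":0,"y":0,"z":-3,"turn":0,"fingers":5},{"x":0,"y":0,"z":-2,"turn":0,"fingers":5},{"x":0,"y":0,"z":-1,"turn":0,"fingers":5},{"x":0,"y":0,"z":0,"turn":0,"fingers":5},{"x":0,"y":0,"z":0,"turn":0,"fingers":5}]'; python3 -m jog '[{"x":0,"y":0,"z":0,"turn":0,"fingers":2.5},{"x":0,"y":0,"z":0,"turn":0,"fingers":2.5},{"x":0,"y":0,"z":0,"turn":0,"fingers":2.5},{"x":0,"y":0,"z":0,"turn":0,"fingers":2.5}]'
```

```text
t: 16.9
eef_pos: [0.5498, 0.3668, 0.0118]
eef_rot: [[0.001, 1.0, 0.003], [1.0, -0.001, 0.001], [0.001, 0.003, -1.0]]
wrist_force: [0.5, 0.3, -0.5]
finger_gap: 0.0502
t: 17.4
eef_pos: [0.5491, 0.3665, 0.0108]
eef_rot: [[0.001, 1.0, 0.001], [1.0, -0.001, 0.0], [0.0, 0.001, -1.0]]
wrist_force: [-1.0, -0.6, 3.9]
finger_gap: 0.0313
```

```bash
python3 -m jog '[{"x":0,"y":0,"z":3,"turn":0,"fingers":2.5},{"x":0,"y":0,"z":6,"turn":0,"fingers":2.5},{"x":0,"y":0,"z":6,"turn":0,"fingers":2.5},{"x":0,"y":0,"z":6,"turn":0,"fingers":2.5},{"x":0,"y":0,"z":6,"turn":0,"fingers":2.5},{"x":0,"y":0,"z":6,"turn":0,"fingers":2.5},{"x":0,"y":0,"z":0,"turn":0,"fingers":2.5}]'; python3 -m jog '[{"x":-1.4,"y":-5.4,"z":0,"turn":0,"fingers":2.5},{"x":-1.3,"y":-5.4,"z":0,"turn":0,"fingers":2.5},{"x":-1.3,"y":-5.4,"z":0,"turn":0,"fingers":2.5},{"x":-1.3,"y":-5.4,"z":0,"turn":0,"fingers":2.5},{"x":-1.3,"y":-5.4,"z":0,"turn":0,"fingers":2.5},{"x":-1.3,"y":-5.4,"z":0,"turn":0,"fingers":2.5},{"x":-1.3,"y":-5.4,"z":0,"turn":0,"fingers":2.5},{"x":-1.3,"y":-5.2,"z":0,"turn":0,"fingers":2.5}]';python3 -m jog '[{"x":0,"y":0,"z":0,"turn":0,"fingers":2.5},{"x":0,"y":0,"z":0,"turn":0,"fingers":2.5}]'; python3 - <<'E'
from h import *
look("wrist","w10")
s=read_state();print(s["eef_pos"],s["qpos"])
E
```

```text
t: 18.27
eef_pos: [0.5505, 0.3672, 0.3471]
eef_rot: [[0.001, 1.0, 0.011], [1.0, -0.001, 0.005], [0.005, 0.011, -1.0]]
wrist_force: [-0.1, 0.6, -0.5]
finger_gap: 0.0316
t: 19.27
eef_pos: [0.4423, -0.065, 0.3382]
eef_rot: [[0.001, 1.0, -0.002], [1.0, -0.001, 0.001], [0.001, -0.002, -1.0]]
wrist_force: [0.6, 0.2, -1.0]
finger_gap: 0.0316
t: 19.52
eef_pos: [0.4433, -0.0631, 0.3389]
eef_rot: [[0.002, 1.0, -0.002], [1.0, -0.002, 0.001], [0.001, -0.002, -1.0]]
wrist_force: [-0.4, 0.5, -0.7]
finger_gap: 0.0314
[ 0.44349794 -0.06267518  0.33922772] [-2.35908178e+01 -1.33621164e+01  9.94237271e+01  2.70373147e-02
  9.40280377e+01 -2.35691521e+01]
```

View pics/w10.png

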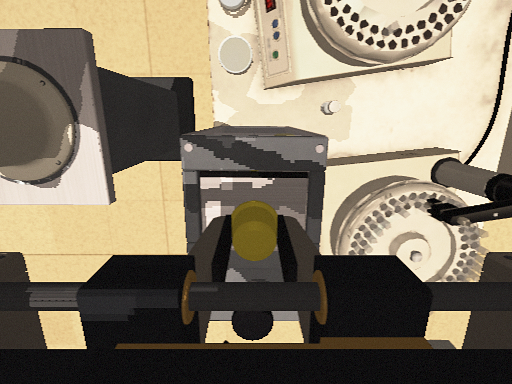

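The stopper is held at (255,230), lined up with the opening. I'll insert and release.

```bash
python3 -m jog '[{"x":0,"y":0,"z":-3,"turn":0,"fingers":2.5},{"x":0,"y":0,"z":-2,"turn":0,"fingers":2.5},{"x":0,"y":0,"z":-2,"turn":0,"fingers":2.5},{"x":0,"y":0,"z":-2,"turn":0,"fingers":2.5},{"x":0,"y":0,"z":-2,"turn":0,"fingers":2.5},{"x":0,"y":0,"z":-2,"turn":0,"fingers":2.5},{"x":0,"y":0,"z":0,"turn":0,"fingers":2.5}]';python3 -m jog '[{"x":0,"y":0,"z":0,"turn":0,"fingers":4.6},{"x":0,"y":0,"z":0,"turn":0,"fingers":4.6},{"x":0,"y":0,"z":0,"turn":0,"fingers":4.6},{"x":0,"y":0,"z":3,"turn":0,"fingers":4.6},{"x":0,"y":0,"z":3,"turn":0,"fingers":4.6},{"x":0,"y":0,"z":5,"turn":0,"fingers":4.6},{"x":0,"y":0,"z":3,"turn":0,"fingers":4.6},{"x":0,"y":0,"z":0,"turn":0,"fingers":4.6}]'; python3 - <<'E'
from h import *
look("scene","s11",(230,110,380,250),4)
c,p,d=look("top","t11");stoppers(c,p)
s=read_state();print(s["eef_pos"],s["qpos"])
E
```

```text
t: 20.45
eef_pos: [0.4425, -0.0616, 0.2082]
eef_rot: [[-0.001, 1.0, -0.004], [1.0, 0.001, 0.002], [0.002, -0.004, -1.0]]
wrist_force: [-0.4, 0.8, -0.9]
finger_gap: 0.0313
t: 21.45
eef_pos: [0.4447, -0.0644, 0.353]
eef_rot: [[0.002, 1.0, 0.005], [1.0, -0.002, -0.003], [-0.003, 0.005, -1.0]]
wrist_force: [-0.5, -0.2, -1.3]
finger_gap: 0.0461
px [163.  158.9] area 98 bb [158 154  11  11] xy [0.5785 0.4131]
px [155.6 179.1] area 95 bb [150 174  12  11] xy [0.5175 0.4366]
px [158.5 199.1] area 99 bb [153 194  12  11] xy [0.4562 0.4287]
[ 0.44336692 -0.06378233  0.34934954] [-2.37020259e+01 -1.34128970e+01  9.83531612e+01 -1.38376743e-02
  9.50981322e+01 -2.36074970e+01]
```

View pics/s11.png

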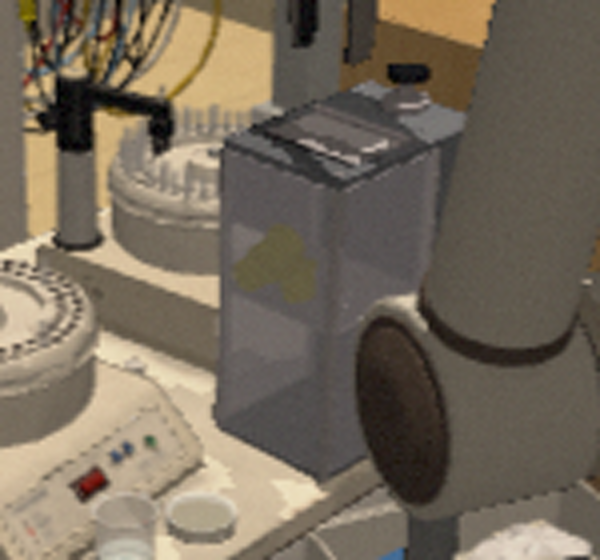

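Three stoppers are inside; the third rests on the other two at around (280,245). E at about (0.4585, 0.432) is next, with the jaws turned 45° to clear C.

```bash
python3 -m jog '[{"x":0.2,"y":5.5,"z":0,"turn":5.6,"fingers":5},{"x":0.2,"y":5.5,"z":0,"turn":5.6,"fingers":5},{"x":0.2,"y":5.5,"z":0,"turn":5.6,"fingers":5},{"x":0.2,"y":5.5,"z":0,"turn":5.6,"fingers":5},{"x":0.2,"y":5.5,"z":0,"turn":5.6,"fingers":5},{"x":0.2,"y":5.5,"z":0,"turn":5.6,"fingers":5},{"x":0.2,"y":5.5,"z":0,"turn":5.6,"fingers":5},{"x":0.1,"y":5.5,"z":0,"turn":5.8,"fingers":5}]';python3 -m jog '[{"x":0,"y":5.5,"z":0,"turn":0,"fingers":5},{"x":0,"y":0,"z":-5,"turn":0,"fingers":5},{"x":0,"y":0,"z":-5,"turn":0,"fingers":5},{"x":0,"y":0,"z":-3,"turn":0,"fingers":5},{"x":0,"y":0,"z":0,"turn":0,"fingers":5},{"x":0,"y":0,"z":0,"turn":0,"fingers":5}]'; python3 - <<'E'
from h import *
c,p,d=look("wrist","w12");stoppers(c,p)
s=read_state();print(s["eef_pos"],s["qpos"])
E
```

```text
t: 22.55
eef_pos: [0.4578, 0.3777, 0.3477]
eef_rot: [[-0.708, 0.706, -0.003], [0.706, 0.708, -0.002], [0.001, -0.003, -1.0]]
wrist_force: [-0.1, -0.7, 0.9]
finger_gap: 0.0499
t: 23.3
eef_pos: [0.4589, 0.4314, 0.2209]
eef_rot: [[-0.706, 0.708, 0.001], [0.708, 0.706, 0.0], [-0.0, 0.001, -1.0]]
wrist_force: [1.2, 1.1, 0.6]
finger_gap: 0.0499
px [253.2 167. ] area 477 bb [241 155  25  25] xy [0.4563 0.4344]
px [286.5 192.9] area 468 bb [275 181  24  26] xy [0.5184 0.4417]
[0.45929534 0.43171725 0.22181251] [ 3.22628702e+01  1.68060047e+01  8.16277181e+01 -1.86628250e-03
  8.14164687e+01 -1.26520184e+01]
```

View pics/w12.png

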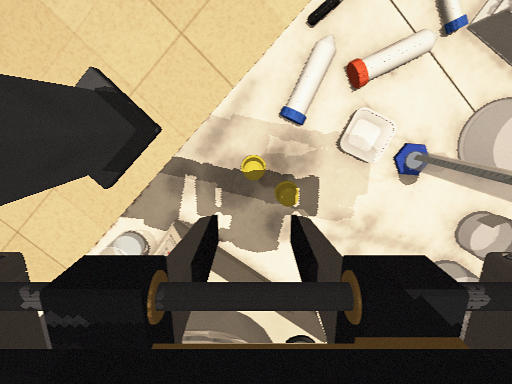

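E sits at (253,167), centred in column between the fingers, as in the earlier grasps. C at (286,193) is clear of the right finger. Going down.

```bash
python3 -m jog '[{"x":0,"y":0,"z":-5,"turn":0,"fingers":5},{"x":0,"y":0,"z":-5,"turn":0,"fingers":5},{"x":0,"y":0,"z":-5,"turn":0,"fingers":5},{"x":0,"y":0,"z":-3,"turn":0,"fingers":5},{"x":0,"y":0,"z":-2,"turn":0,"fingers":5},{"x":0,"y":0,"z":-1,"turn":0,"fingers":5},{"x":0,"y":0,"z":0,"turn":0,"fingers":5},{"x":0,"y":0,"z":0,"turn":0,"fingers":5}]'; python3 -m jog '[{"x":0,"y":0,"z":0,"turn":0,"fingers":2.5},{"x":0,"y":0,"z":0,"turn":0,"fingers":2.5},{"x":0,"y":0,"z":0,"turn":0,"fingers":2.5},{"x":0,"y":0,"z":0,"turn":0,"fingers":2.5}]'
```

```text
t: 24.35
eef_pos: [0.4597, 0.432, 0.0117]
eef_rot: [[-0.706, 0.708, 0.002], [0.708, 0.706, 0.002], [-0.001, 0.003, -1.0]]
wrist_force: [0.3, -0.3, 0.0]
finger_gap: 0.0498
t: 24.85
eef_pos: [0.459, 0.4316, 0.0107]
eef_rot: [[-0.706, 0.708, 0.001], [0.708, 0.706, 0.0], [-0.0, 0.001, -1.0]]
wrist_force: [0.1, -0.7, 3.4]
finger_gap: 0.0311
```

```bash
python3 -m jog '[{"x":0,"y":0,"z":3,"turn":0,"fingers":2.5},{"x":0,"y":0,"z":6,"turn":0,"fingers":2.5},{"x":0,"y":0,"z":6,"turn":0,"fingers":2.5},{"x":0,"y":0,"z":6,"turn":0,"fingers":2.5},{"x":0,"y":0,"z":6,"turn":0,"fingers":2.5},{"x":0,"y":0,"z":6,"turn":0,"fingers":2.5},{"x":0,"y":0,"z":0,"turn":0,"fingers":2.5}]'; python3 -m jog '[{"x":0,"y":-5.5,"z":0,"turn":-5.8,"fingers":2.5},{"x":-0.3,"y":-5.5,"z":0,"turn":-5.6,"fingers":2.5},{"x":-0.3,"y":-5.5,"z":0,"turn":-5.6,"fingers":2.5},{"x":-0.3,"y":-5.5,"z":0,"turn":-5.6,"fingers":2.5},{"x":-0.3,"y":-5.5,"z":0,"turn":-5.6,"fingers":2.5},{"x":-0.3,"y":-5.5,"z":0,"turn":-5.6,"fingers":2.5},{"x":-0.3,"y":-5.5,"z":0,"turn":-5.6,"fingers":2.5},{"x":-0.3,"y":-5.5,"z":0,"turn":-5.6,"fingers":2.5}]';python3 -m jog '[{"x":0,"y":-5.5,"z":0,"turn":0,"fingers":2.5},{"x":0,"y":0,"z":0,"turn":0,"fingers":2.5},{"x":0,"y":0,"z":0,"turn":0,"fingers":2.5}]'; python3 - <<'E'
from h import *
look("wrist","w13")
s=read_state();print(s["eef_pos"],s["qpos"])
E
```

```text
t: 25.72
eef_pos: [0.4605, 0.4326, 0.3468]
eef_rot: [[-0.706, 0.708, 0.01], [0.708, 0.706, 0.006], [-0.003, 0.011, -1.0]]
wrist_force: [0.8, 0.5, 0.0]
finger_gap: 0.0309
t: 26.72
eef_pos: [0.4366, -0.0102, 0.3383]
eef_rot: [[0.005, 1.0, -0.002], [1.0, -0.005, 0.001], [0.001, -0.002, -1.0]]
wrist_force: [0.9, -0.5, 0.5]
finger_gap: 0.0313
t: 27.1
eef_pos: [0.4372, -0.0631, 0.3389]
eef_rot: [[0.002, 1.0, -0.002], [1.0, -0.002, 0.001], [0.001, -0.002, -1.0]]
wrist_force: [0.6, 0.0, -0.3]
finger_gap: 0.031
[ 0.43736126 -0.06262586  0.33922513] [-2.39135899e+01 -1.43309704e+01  1.00221273e+02  2.46413925e-02
  9.42018751e+01 -2.38939041e+01]
```

View pics/w13.png

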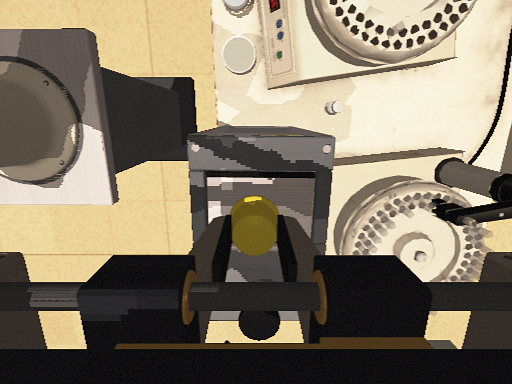

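The stopper is held at (254,225), about 6 mm nearer the robot so it drops beside the pile. I'll insert slightly shallower.

```bash
python3 -m jog '[{"x":0,"y":0,"z":-3,"turn":0,"fingers":2.5},{"x":0,"y":0,"z":-2,"turn":0,"fingers":2.5},{"x":0,"y":0,"z":-2,"turn":0,"fingers":2.5},{"x":0,"y":0,"z":-2,"turn":0,"fingers":2.5},{"x":0,"y":0,"z":-2,"turn":0,"fingers":2.5},{"x":0,"y":0,"z":-1.6,"turn":0,"fingers":2.5},{"x":0,"y":0,"z":0,"turn":0,"fingers":2.5}]';python3 - <<'E'
from h import *
look("scene","s14a",(230,110,380,250),4)
E
```

```text
t: 28.02
eef_pos: [0.4367, -0.0622, 0.2126]
eef_rot: [[-0.0, 1.0, -0.003], [1.0, 0.0, 0.002], [0.002, -0.003, -1.0]]
wrist_force: [-0.2, 0.5, -0.5]
finger_gap: 0.031
```

View pics/s14a.png

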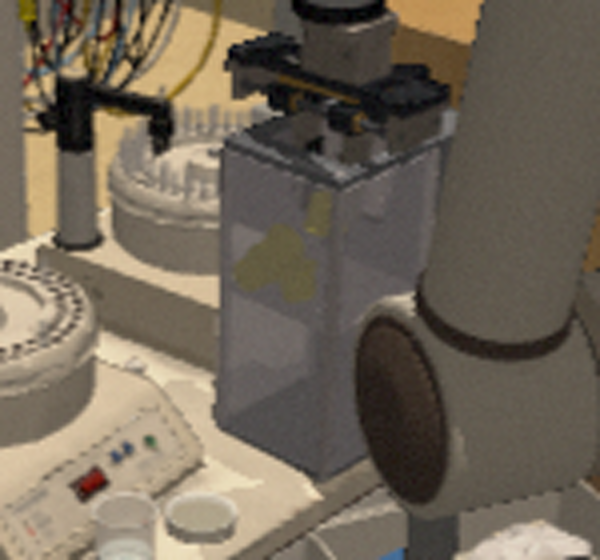

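The stopper at (318,213) is clear of the pile and well inside. Releasing it.

```bash
python3 -m jog '[{"x":0,"y":0,"z":0,"turn":0,"fingers":4.4},{"x":0,"y":0,"z":0,"turn":0,"fingers":4.4},{"x":0,"y":0,"z":0,"turn":0,"fingers":4.4},{"x":0,"y":0,"z":3,"turn":0,"fingers":4.4},{"x":0,"y":0,"z":3,"turn":0,"fingers":4.4},{"x":0,"y":0,"z":5,"turn":0,"fingers":4.4},{"x":0,"y":0,"z":2.6,"turn":0,"fingers":4.4},{"x":0,"y":0,"z":0,"turn":0,"fingers":4.4}]'; python3 - <<'E'
from h import *
look("scene","s14",(230,110,380,250),4)
c,p,d=look("top","t14");stoppers(c,p)
s=read_state();print(s["eef_pos"],s["qpos"])
E
```

```text
t: 29.08
eef_pos: [0.4385, -0.0643, 0.3523]
eef_rot: [[0.002, 1.0, 0.004], [1.0, -0.002, -0.002], [-0.002, 0.004, -1.0]]
wrist_force: [0.2, -0.4, 0.4]
finger_gap: 0.0439
px [163.  158.9] area 98 bb [158 154  11  11] xy [0.5785 0.4131]
px [155.5 179.2] area 93 bb [150 174  12  11] xy [0.5172 0.4369]
[ 0.43727726 -0.0637258   0.34898559] [-2.40250961e+01 -1.43422715e+01  9.91576325e+01 -1.31140137e-02
  9.52580328e+01 -2.39333782e+01]
```

View pics/s14.png

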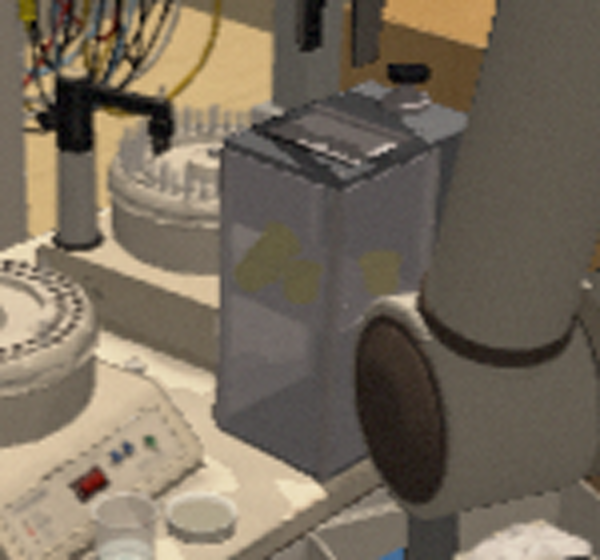

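Four are in and the flap is shut. C at about (0.520, 0.440) is next.

```bash
python3 -m jog '[{"x":0.9,"y":5.5,"z":0,"turn":5.6,"fingers":5},{"x":0.9,"y":5.5,"z":0,"turn":5.6,"fingers":5},{"x":0.9,"y":5.5,"z":0,"turn":5.6,"fingers":5},{"x":0.9,"y":5.5,"z":0,"turn":5.6,"fingers":5},{"x":0.9,"y":5.5,"z":0,"turn":5.6,"fingers":5},{"x":0.9,"y":5.5,"z":0,"turn":5.6,"fingers":5},{"x":0.9,"y":5.5,"z":0,"turn":5.6,"fingers":5},{"x":0.9,"y":5.5,"z":0,"turn":5.8,"fingers":5}]';python3 -m jog '[{"x":1,"y":5.5,"z":0,"turn":0,"fingers":5},{"x":0.1,"y":0.9,"z":-5,"turn":0,"fingers":5},{"x":0,"y":0,"z":-5,"turn":0,"fingers":5},{"x":0,"y":0,"z":-3,"turn":0,"fingers":5},{"x":0,"y":0,"z":0,"turn":0,"fingers":5},{"x":0,"y":0,"z":0,"turn":0,"fingers":5}]'; python3 - <<'E'
from h import *
c,p,d=look("wrist","w15");stoppers(c,p)
s=read_state();print(s["eef_pos"],s["qpos"])
E
```

```text
t: 30.18
eef_pos: [0.509, 0.3778, 0.3475]
eef_rot: [[-0.708, 0.706, -0.003], [0.706, 0.708, -0.002], [0.001, -0.004, -1.0]]
wrist_force: [-0.1, -1.0, 0.5]
finger_gap: 0.05
t: 30.92
eef_pos: [0.5209, 0.4404, 0.2209]
eef_rot: [[-0.706, 0.708, 0.001], [0.708, 0.706, 0.0], [-0.0, 0.001, -1.0]]
wrist_force: [0.3, -0.1, 0.4]
finger_gap: 0.0498
px [253.1 168. ] area 472 bb [241 156  25  25] xy [0.5191 0.4424]
px [271. 207.] area 470 bb [260 195  23  26] xy [0.5799 0.4193]
[0.52134058 0.44062017 0.22191172] [ 3.00877016e+01  2.45852573e+01  7.17540903e+01 -1.87708788e-03
  8.35056538e+01 -1.48211396e+01]
```

View pics/w15.png

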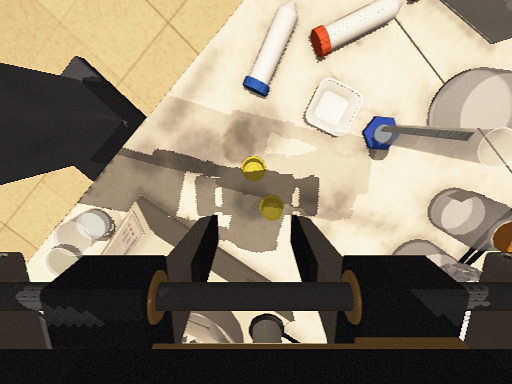

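C is at (253,168), which lines up with the tool. Going down and gripping.

```bash
python3 -m jog '[{"x":0,"y":0,"z":-5,"turn":0,"fingers":5},{"x":0,"y":0,"z":-5,"turn":0,"fingers":5},{"x":0,"y":0,"z":-5,"turn":0,"fingers":5},{"x":0,"y":0,"z":-3,"turn":0,"fingers":5},{"x":0,"y":0,"z":-2,"turn":0,"fingers":5},{"x":0,"y":0,"z":-1,"turn":0,"fingers":5},{"x":0,"y":0,"z":0,"turn":0,"fingers":5},{"x":0,"y":0,"z":0,"turn":0,"fingers":5}]'; python3 -m jog '[{"x":0,"y":0,"z":0,"turn":0,"fingers":2.5},{"x":0,"y":0,"z":0,"turn":0,"fingers":2.5},{"x":0,"y":0,"z":0,"turn":0,"fingers":2.5},{"x":0,"y":0,"z":0,"turn":0,"fingers":2.5}]'
```

```text
t: 31.98
eef_pos: [0.5217, 0.441, 0.0119]
eef_rot: [[-0.706, 0.708, 0.002], [0.708, 0.706, 0.001], [-0.001, 0.003, -1.0]]
wrist_force: [0.0, -0.6, 0.7]
finger_gap: 0.0501
t: 32.48
eef_pos: [0.521, 0.4405, 0.0107]
eef_rot: [[-0.706, 0.708, 0.001], [0.708, 0.706, 0.0], [-0.0, 0.001, -1.0]]
wrist_force: [-1.0, -0.5, 2.8]
finger_gap: 0.0317
```

```bash
python3 -m jog '[{"x":0,"y":0,"z":3,"turn":0,"fingers":2.5},{"x":0,"y":0,"z":6,"turn":0,"fingers":2.5},{"x":0,"y":0,"z":6,"turn":0,"fingers":2.5},{"x":0,"y":0,"z":6,"turn":0,"fingers":2.5},{"x":0,"y":0,"z":6,"turn":0,"fingers":2.5},{"x":0,"y":0,"z":6,"turn":0,"fingers":2.5},{"x":0,"y":-0.9,"z":0,"turn":0,"fingers":2.5}]'; python3 -m jog '[{"x":-0.9,"y":-5.5,"z":0,"turn":-5.8,"fingers":2.5},{"x":-0.9,"y":-5.5,"z":0,"turn":-5.6,"fingers":2.5},{"x":-0.9,"y":-5.5,"z":0,"turn":-5.6,"fingers":2.5},{"x":-0.9,"y":-5.5,"z":0,"turn":-5.6,"fingers":2.5},{"x":-0.9,"y":-5.5,"z":0,"turn":-5.6,"fingers":2.5},{"x":-0.9,"y":-5.5,"z":0,"turn":-5.6,"fingers":2.5},{"x":-0.9,"y":-5.5,"z":0,"turn":-5.6,"fingers":2.5},{"x":-0.9,"y":-5.5,"z":0,"turn":-5.6,"fingers":2.5}]';python3 -m jog '[{"x":-0.9,"y":-5.5,"z":0,"turn":0,"fingers":2.5},{"x":0,"y":0,"z":0,"turn":0,"fingers":2.5},{"x":0,"y":0,"z":0,"turn":0,"fingers":2.5}]'; python3 - <<'E'
from h import *
look("wrist","w16")
s=read_state();print(s["eef_pos"],s["qpos"])
E
```

```text
t: 33.35
eef_pos: [0.5223, 0.4327, 0.3471]
eef_rot: [[-0.707, 0.707, 0.01], [0.708, 0.707, 0.006], [-0.003, 0.011, -1.0]]
wrist_force: [-0.1, -0.7, 0.4]
finger_gap: 0.0311
t: 34.35
eef_pos: [0.4473, -0.0102, 0.3382]
eef_rot: [[0.005, 1.0, -0.002], [1.0, -0.005, 0.001], [0.001, -0.002, -1.0]]
wrist_force: [1.3, -0.3, 0.5]
finger_gap: 0.0312
t: 34.72
eef_pos: [0.4392, -0.0631, 0.3389]
eef_rot: [[0.002, 1.0, -0.002], [1.0, -0.002, 0.001], [0.001, -0.002, -1.0]]
wrist_force: [0.2, 0.1, -0.8]
finger_gap: 0.0311
[ 0.43941169 -0.06265485  0.33921625] [-2.38098158e+01 -1.40111269e+01  9.99603502e+01  3.01534590e-02
  9.41380082e+01 -2.37859074e+01]
```

View pics/w16.png

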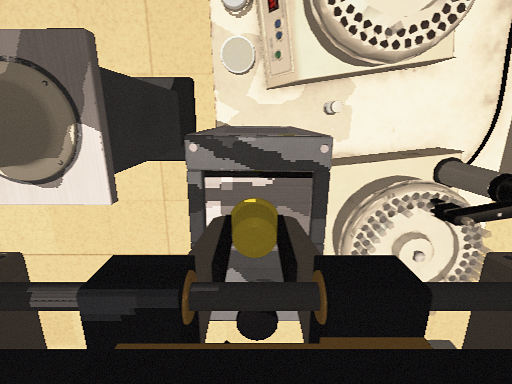

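The stopper is held at (254,228), lined up. I'll insert, check, then release.

```bash
python3 -m jog '[{"x":-0.2,"y":0,"z":-3,"turn":0,"fingers":2.5},{"x":0,"y":0,"z":-2,"turn":0,"fingers":2.5},{"x":0,"y":0,"z":-2,"turn":0,"fingers":2.5},{"x":0,"y":0,"z":-2,"turn":0,"fingers":2.5},{"x":0,"y":0,"z":-2,"turn":0,"fingers":2.5},{"x":0,"y":0,"z":-1.6,"turn":0,"fingers":2.5},{"x":0,"y":0,"z":0,"turn":0,"fingers":2.5}]';python3 -m jog '[{"x":0,"y":0,"z":0,"turn":0,"fingers":4.4},{"x":0,"y":0,"z":0,"turn":0,"fingers":4.4},{"x":0,"y":0,"z":0,"turn":0,"fingers":4.4},{"x":0,"y":0,"z":3,"turn":0,"fingers":4.4},{"x":0,"y":0,"z":3,"turn":0,"fingers":4.4},{"x":0,"y":0,"z":5,"turn":0,"fingers":4.4},{"x":0,"y":0,"z":2.6,"turn":0,"fingers":4.4},{"x":0,"y":0,"z":0,"turn":0,"fingers":4.4}]'; python3 - <<'E'
from h import *
look("scene","s17",(230,110,380,250),4)
c,p,d=look("top","t17");stoppers(c,p)
s=read_state();print(s["eef_pos"],s["qpos"])
E
```

```text
t: 35.65
eef_pos: [0.4367, -0.0623, 0.2126]
eef_rot: [[-0.0, 1.0, -0.003], [1.0, 0.0, 0.002], [0.002, -0.003, -1.0]]
wrist_force: [-0.2, 0.6, -1.1]
finger_gap: 0.0314
t: 36.65
eef_pos: [0.4385, -0.0644, 0.3524]
eef_rot: [[0.002, 1.0, 0.005], [1.0, -0.002, -0.002], [-0.002, 0.005, -1.0]]
wrist_force: [-0.3, 0.3, -1.3]
finger_gap: 0.044
px [163.  158.9] area 98 bb [158 154  11  11] xy [0.5785 0.4131]
[ 0.4372907  -0.06375449  0.34907916] [-2.40272877e+01 -1.43472644e+01  9.91514187e+01 -1.39117426e-02
  9.52600233e+01 -2.39325958e+01]
```

View pics/s17.png

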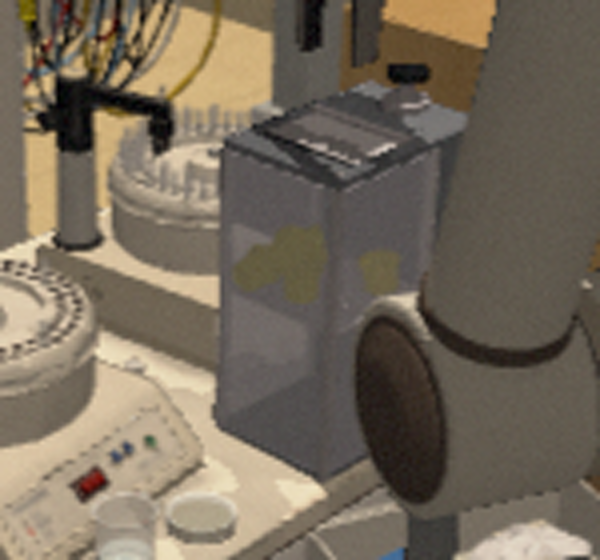

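Five are in and the flap is shut. The last is A at about (0.581, 0.4165).

```bash
python3 -m jog '[{"x":1.6,"y":5.3,"z":0,"turn":5.6,"fingers":5},{"x":1.6,"y":5.3,"z":0,"turn":5.6,"fingers":5},{"x":1.6,"y":5.3,"z":0,"turn":5.6,"fingers":5},{"x":1.6,"y":5.3,"z":0,"turn":5.6,"fingers":5},{"x":1.6,"y":5.3,"z":0,"turn":5.6,"fingers":5},{"x":1.6,"y":5.3,"z":0,"turn":5.6,"fingers":5},{"x":1.6,"y":5.3,"z":0,"turn":5.6,"fingers":5},{"x":1.6,"y":5.3,"z":0,"turn":5.8,"fingers":5}]';python3 -m jog '[{"x":1.6,"y":5.5,"z":0,"turn":0,"fingers":5},{"x":0,"y":0.1,"z":-5,"turn":0,"fingers":5},{"x":0,"y":0,"z":-5,"turn":0,"fingers":5},{"x":0,"y":0,"z":-3,"turn":0,"fingers":5},{"x":0,"y":0,"z":0,"turn":0,"fingers":5},{"x":0,"y":0,"z":0,"turn":0,"fingers":5}]'; python3 - <<'E'
from h import *
c,p,d=look("wrist","w18");stoppers(c,p)
s=read_state();print(s["eef_pos"],s["qpos"])
E
```

```text
t: 37.75
eef_pos: [0.5653, 0.3617, 0.3474]
eef_rot: [[-0.708, 0.706, -0.003], [0.706, 0.708, -0.002], [0.001, -0.004, -1.0]]
wrist_force: [0.4, -0.1, 0.7]
finger_gap: 0.0499
t: 38.5
eef_pos: [0.5819, 0.4164, 0.2209]
eef_rot: [[-0.706, 0.708, 0.001], [0.708, 0.706, 0.0], [-0.0, 0.001, -1.0]]
wrist_force: [0.2, -0.1, 0.4]
finger_gap: 0.0499
px [253.7 167.7] area 470 bb [242 156  24  25] xy [0.5805 0.4193]
[0.58235452 0.41657331 0.22201542] [ 2.59378466e+01  2.97395541e+01  6.48169127e+01 -1.42658730e-03
  8.52818173e+01 -1.89732265e+01]
```

View pics/w18.png

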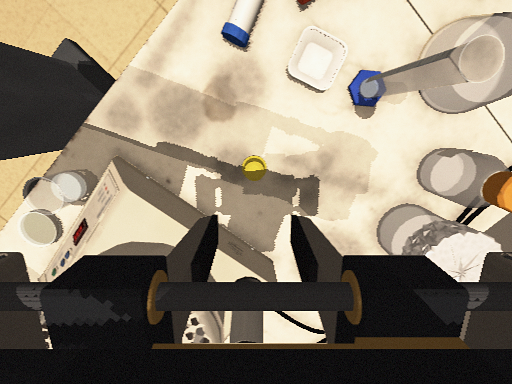

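A is at (254,168), lined up. The collector post shows near (247,300), so I'll check its distance before going down.

```bash
python3 - <<'E'
from h import *
c=calibration("top")
print(ray(c,[(188,103)],.258).round(3)); print(ray(c,[(180,98),(196,120)],.258).round(3))
E
```

```text
[[0.684 0.291 0.258]]
[[0.697 0.31  0.258]
 [0.641 0.272 0.258]]
```

The post is about 16 cm off to the narrow side of the gripper, so it is clear.

```bash
python3 -m jog '[{"x":0,"y":0,"z":-5,"turn":0,"fingers":5},{"x":0,"y":0,"z":-5,"turn":0,"fingers":5},{"x":0,"y":0,"z":-5,"turn":0,"fingers":5},{"x":0,"y":0,"z":-3,"turn":0,"fingers":5},{"x":0,"y":0,"z":-2,"turn":0,"fingers":5},{"x":0,"y":0,"z":-1,"turn":0,"fingers":5},{"x":0,"y":0,"z":0,"turn":0,"fingers":5},{"x":0,"y":0,"z":0,"turn":0,"fingers":5}]'; python3 -m jog '[{"x":0,"y":0,"z":0,"turn":0,"fingers":2.5},{"x":0,"y":0,"z":0,"turn":0,"fingers":2.5},{"x":0,"y":0,"z":0,"turn":0,"fingers":2.5},{"x":0,"y":0,"z":0,"turn":0,"fingers":2.5}]'
```

```text
t: 39.55
eef_pos: [0.5828, 0.4169, 0.012]
eef_rot: [[-0.706, 0.708, 0.003], [0.708, 0.706, 0.001], [-0.001, 0.003, -1.0]]
wrist_force: [0.1, -0.5, 0.5]
finger_gap: 0.0506
t: 40.05
eef_pos: [0.582, 0.4165, 0.0108]
eef_rot: [[-0.706, 0.708, 0.001], [0.708, 0.706, 0.0], [-0.0, 0.001, -1.0]]
wrist_force: [-0.6, -0.5, 3.6]
finger_gap: 0.031
```

```bash
python3 -m jog '[{"x":0,"y":0,"z":3,"turn":0,"fingers":2.5},{"x":0,"y":0,"z":6,"turn":0,"fingers":2.5},{"x":0,"y":0,"z":6,"turn":0,"fingers":2.5},{"x":0,"y":0,"z":6,"turn":0,"fingers":2.5},{"x":0,"y":0,"z":6,"turn":0,"fingers":2.5},{"x":0,"y":0,"z":6,"turn":0,"fingers":2.5},{"x":0,"y":0,"z":0,"turn":0,"fingers":2.5}]'; python3 -m jog '[{"x":-1.5,"y":-5.3,"z":0,"turn":-5.8,"fingers":2.5},{"x":-1.5,"y":-5.3,"z":0,"turn":-5.6,"fingers":2.5},{"x":-1.5,"y":-5.3,"z":0,"turn":-5.6,"fingers":2.5},{"x":-1.5,"y":-5.3,"z":0,"turn":-5.6,"fingers":2.5},{"x":-1.5,"y":-5.3,"z":0,"turn":-5.6,"fingers":2.5},{"x":-1.5,"y":-5.3,"z":0,"turn":-5.6,"fingers":2.5},{"x":-1.5,"y":-5.3,"z":0,"turn":-5.6,"fingers":2.5},{"x":-1.5,"y":-5.3,"z":0,"turn":-5.6,"fingers":2.5}]';python3 -m jog '[{"x":-1.2,"y":-5.2,"z":0,"turn":0,"fingers":2.5},{"x":0,"y":0,"z":0,"turn":0,"fingers":2.5},{"x":0,"y":0,"z":0,"turn":0,"fingers":2.5}]'; python3 - <<'E'
from h import *
look("wrist","w19")
c,p,d=look("top","t19");stoppers(c,p)
s=read_state();print(s["eef_pos"],s["qpos"])
E
```

```text
t: 40.92
eef_pos: [0.5834, 0.4173, 0.3476]
eef_rot: [[-0.706, 0.708, 0.011], [0.708, 0.706, 0.005], [-0.004, 0.012, -1.0]]
wrist_force: [-0.2, 1.1, -0.1]
finger_gap: 0.0311
t: 41.92
eef_pos: [0.4602, -0.009, 0.3382]
eef_rot: [[0.004, 1.0, -0.002], [1.0, -0.004, 0.001], [0.001, -0.002, -1.0]]
wrist_force: [0.4, -0.2, -0.2]
finger_gap: 0.031
t: 42.3
eef_pos: [0.4493, -0.0591, 0.3389]
eef_rot: [[0.002, 1.0, -0.002], [1.0, -0.002, 0.001], [0.001, -0.002, -1.0]]
wrist_force: [-0.4, 0.7, -0.6]
finger_gap: 0.0311
[ 0.44962705 -0.05849258  0.33943885] [-2.27605164e+01 -1.25046366e+01  9.86850527e+01  2.03349375e-02
  9.38864160e+01 -2.27843736e+01]
```

View pics/w19.png

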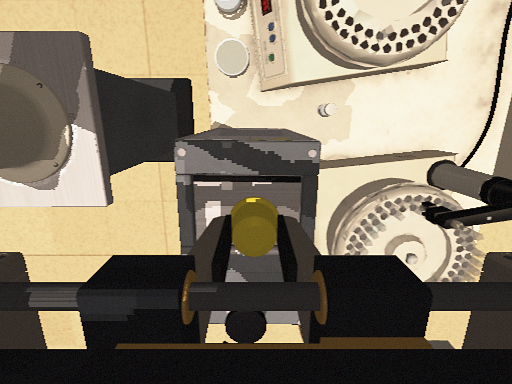

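The last stopper is held at (254,227). The finger backs fit the opening with about 5 mm to spare. Inserting.

```bash
python3 -m jog '[{"x":0,"y":0,"z":-3,"turn":0,"fingers":2.5},{"x":0,"y":0,"z":-2,"turn":0,"fingers":2.5},{"x":0,"y":0,"z":-2,"turn":0,"fingers":2.5},{"x":0,"y":0,"z":-2,"turn":0,"fingers":2.5},{"x":0,"y":0,"z":-2,"turn":0,"fingers":2.5},{"x":0,"y":0,"z":-1.6,"turn":0,"fingers":2.5},{"x":0,"y":0,"z":0,"turn":0,"fingers":2.5}]';python3 - <<'E'
from h import *
look("scene","s20a",(230,110,380,250),4)
E
```

```text
t: 43.28
eef_pos: [0.4489, -0.0585, 0.2128]
eef_rot: [[0.0, 1.0, -0.003], [1.0, -0.0, 0.002], [0.002, -0.003, -1.0]]
wrist_force: [-0.7, 1.0, 0.1]
finger_gap: 0.0314
```

View pics/s20a.png

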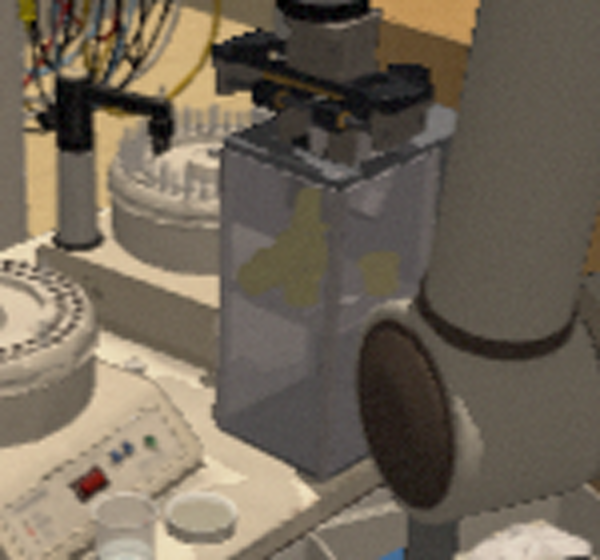

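The stopper at (310,210) is just above the pile, with no contact force. I'll release it and look before withdrawing.

```bash
python3 -m jog '[{"x":0,"y":0,"z":0,"turn":0,"fingers":4.4},{"x":0,"y":0,"z":0,"turn":0,"fingers":4.4},{"x":0,"y":0,"z":0,"turn":0,"fingers":4.4},{"x":0,"y":0,"z":0,"turn":0,"fingers":4.4}]';python3 - <<'E'
from h import *
look("scene","s20b",(230,110,380,250),4)
E
```

```text
t: 43.82
eef_pos: [0.4497, -0.0598, 0.2144]
eef_rot: [[0.002, 1.0, 0.0], [1.0, -0.002, -0.0], [-0.0, 0.0, -1.0]]
wrist_force: [-0.3, 0.5, 0.7]
finger_gap: 0.0438
```

View pics/s20b.png

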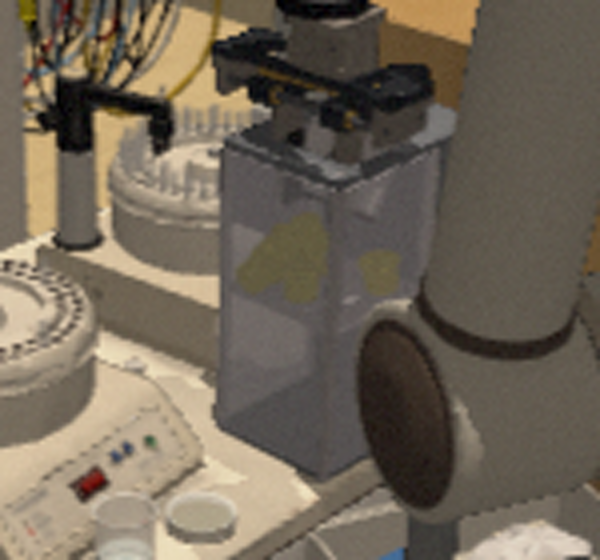

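It has dropped onto the pile, whose top is now at about (310,212). Next I withdraw and let the flap close.

```bash
python3 -m jog '[{"x":0,"y":0,"z":3,"turn":0,"fingers":4.4},{"x":0,"y":0,"z":3,"turn":0,"fingers":4.4},{"x":0,"y":0,"z":5,"turn":0,"fingers":4.4},{"x":0,"y":0,"z":3,"turn":0,"fingers":4.4},{"x":0,"y":0,"z":0,"turn":0,"fingers":4.4},{"x":0,"y":0,"z":0,"turn":0,"fingers":4.4}]'; python3 - <<'E'
from h import *
look("scene","s21",(230,110,380,250),4)
c,p,d=look("top","t21");stoppers(c,p);look("wrist","w21")
s=read_state();print(s["eef_pos"],s["qpos"])
E
```

```text
t: 44.62
eef_pos: [0.4491, -0.0596, 0.3526]
eef_rot: [[0.002, 1.0, -0.002], [1.0, -0.002, 0.001], [0.001, -0.002, -1.0]]
wrist_force: [0.5, 0.5, -0.2]
finger_gap: 0.0437
[ 0.44894998 -0.05948091  0.35233797] [-2.28963049e+01 -1.25152757e+01  9.72762322e+01 -4.27369277e-03
  9.54161414e+01 -2.28127050e+01]
```

View pics/s21.png

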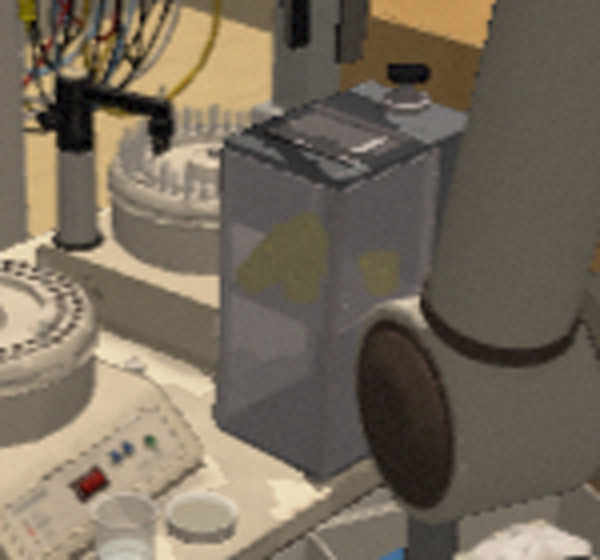

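View pics/w21.png

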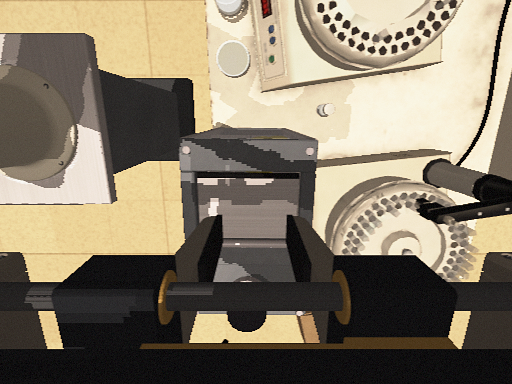

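All six are in, the flap is shut level, and no yellow is left on the bench. Next I close the fingers and move over the plunger at about (0.4425, -0.165).

```bash
python3 -m jog '[{"x":0,"y":0,"z":1,"turn":0,"fingers":0},{"x":-0.3,"y":-3.5,"z":0,"turn":0,"fingers":0},{"x":-0.3,"y":-3.5,"z":0,"turn":0,"fingers":0},{"x":0,"y":-3.5,"z":0,"turn":0,"fingers":0},{"x":0,"y":0,"z":0,"turn":0,"fingers":0},{"x":0,"y":0,"z":0,"turn":0,"fingers":0}]'; python3 - <<'E'
from h import *
look("scene","s22",(230,110,380,250),4);look("wrist","w22")
s=read_state();print(s["eef_pos"],s["qpos"],s["finger_gap"])
E
```

```text
t: 45.52
eef_pos: [0.4436, -0.1642, 0.3643]
eef_rot: [[0.001, 1.0, 0.0], [1.0, -0.001, 0.0], [0.0, 0.0, -1.0]]
wrist_force: [0.4, 0.6, -0.6]
finger_gap: 0.0003
[ 0.44372355 -0.16381026  0.36434356] [-3.49583340e+01 -9.51903410e+00  9.33838565e+01  1.63119453e-02
  9.61223868e+01 -3.49430373e+01] 0.00038603447560915834
```

View pics/s22.png

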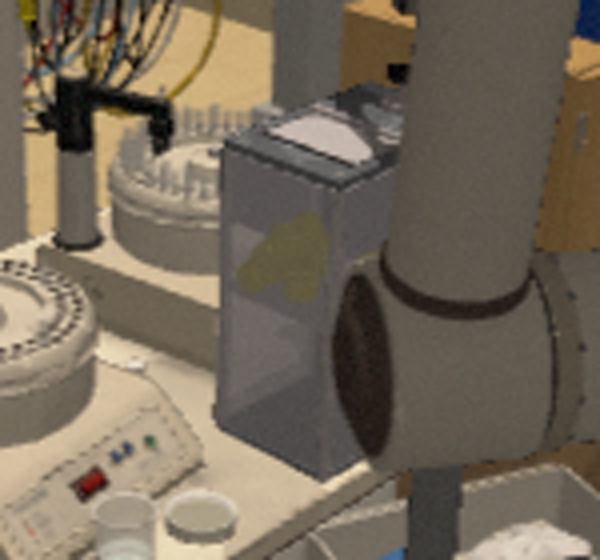

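View pics/w22.png

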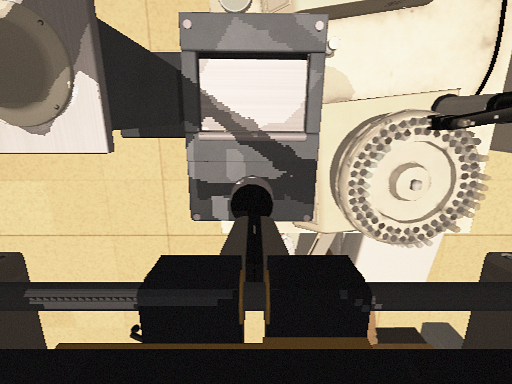

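The plunger head spans columns 232–273 with its top edge at row 177, partly behind the finger tips. I'll refine its centre.

```bash
python3 - <<'E'
from h import *
c=calibration("wrist");p=cv2.imread("pics/w22.png")
g=p.max(2)
for r in range(176,206,4): 
    xs=np.where(g[r,215:290]<38)[0]+215; print(r,xs.min() if len(xs) else None,xs.max() if len(xs) else None)
print(ray(c,[(232,197),(273,197),(252.5,177),(252.5,197)],.314).round(4))
E
```

```text
176 None None
180 None None
184 247 250
188 239 264
192 235 267
196 233 270
200 232 271
204 231 272
[[ 0.426  -0.1561  0.314 ]
 [ 0.4616 -0.1561  0.314 ]
 [ 0.4438 -0.1383  0.314 ]
 [ 0.4438 -0.1561  0.314 ]]
```

The head centre is at (0.443, -0.163), right under the fingers. Pressing gradually.

```bash
python3 -m jog '[{"x":0,"y":0,"z":-2.5,"turn":0,"fingers":0},{"x":0,"y":0,"z":-1.5,"turn":0,"fingers":0},{"x":0,"y":0,"z":-1,"turn":0,"fingers":0},{"x":0,"y":0,"z":-0.5,"turn":0,"fingers":0},{"x":0,"y":0,"z":-0.4,"turn":0,"fingers":0},{"x":0,"y":0,"z":0,"turn":0,"fingers":0}]';python3 -m jog '[{"x":0,"y":0,"z":-0.4,"turn":0,"fingers":0},{"x":0,"y":0,"z":-0.2,"turn":0,"fingers":0},{"x":0,"y":0,"z":0,"turn":0,"fingers":0}]'
```

```text
t: 46.38
eef_pos: [0.4436, -0.1643, 0.3057]
eef_rot: [[0.001, 1.0, 0.0], [1.0, -0.001, 0.0], [0.0, 0.0, -1.0]]
wrist_force: [-2.9, 3.1, 4.4]
finger_gap: 0.0005
t: 46.75
eef_pos: [0.4437, -0.1644, 0.3012]
eef_rot: [[0.001, 1.0, 0.001], [1.0, -0.001, -0.0], [-0.0, 0.001, -1.0]]
wrist_force: [-3.9, 4.8, 11.7]
finger_gap: -0.0
```

```bash
python3 -m jog '[{"x":0,"y":0,"z":-0.4,"turn":0,"fingers":0},{"x":0,"y":0,"z":0,"turn":0,"fingers":0},{"x":0,"y":0,"z":0,"turn":0,"fingers":0}]';python3 -m jog '[{"x":0,"y":0,"z":-0.3,"turn":0,"fingers":0},{"x":0,"y":0,"z":0,"turn":0,"fingers":0},{"x":0,"y":0,"z":0,"turn":0,"fingers":0}]'
```

```text
t: 47.12
eef_pos: [0.4437, -0.1644, 0.2978]
eef_rot: [[0.001, 1.0, 0.001], [1.0, -0.001, -0.001], [-0.001, 0.001, -1.0]]
wrist_force: [-5.2, 5.0, 13.8]
finger_gap: 0.0004
t: 47.5
eef_pos: [0.4437, -0.1645, 0.2963]
eef_rot: [[0.001, 1.0, 0.002], [1.0, -0.001, -0.001], [-0.001, 0.002, -1.0]]
wrist_force: [-8.5, 7.3, 20.0]
finger_gap: 0.0003
```

Force has passed 15 N at z = 0.296, so the plunger is at its stop. I'll press a little more, hold, and look.

```bash
python3 -m jog '[{"x":0,"y":0,"z":-0.2,"turn":0,"fingers":0},{"x":0,"y":0,"z":0,"turn":0,"fingers":0},{"x":0,"y":0,"z":0,"turn":0,"fingers":0},{"x":0,"y":0,"z":0,"turn":0,"fingers":0},{"x":0,"y":0,"z":0,"turn":0,"fingers":0},{"x":0,"y":0,"z":0,"turn":0,"fingers":0},{"x":0,"y":0,"z":0,"turn":0,"fingers":0},{"x":0,"y":0,"z":0,"turn":0,"fingers":0}]';python3 - <<'E'
from h import *
look("scene","s23",(230,110,380,250),4)
E
```

```text
t: 48.5
eef_pos: [0.4438, -0.1645, 0.2962]
eef_rot: [[0.001, 1.0, 0.003], [1.0, -0.001, -0.002], [-0.002, 0.003, -1.0]]
wrist_force: [-12.7, 8.3, 28.8]
finger_gap: 0.0006
```

View pics/s23.png

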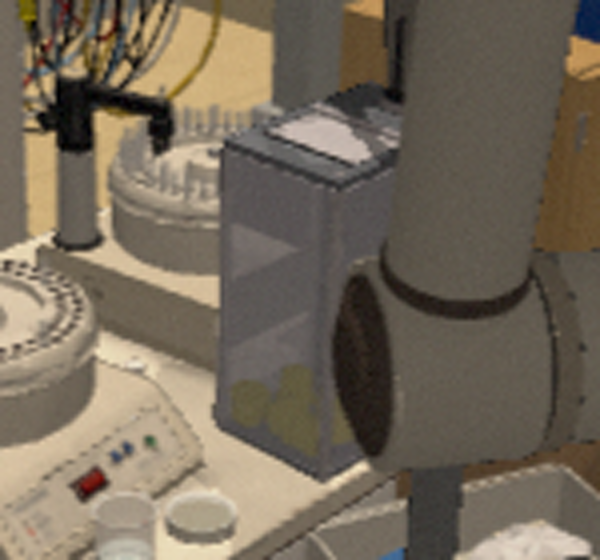

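The stoppers have dropped: yellow is now at the bottom, around (250–340, 370–450), with none left on the upper floor. I'll ease off, retreat, and check.

```bash
python3 -m jog '[{"x":0,"y":0,"z":0.5,"turn":0,"fingers":0},{"x":0,"y":0,"z":0.8,"turn":0,"fingers":0},{"x":0,"y":0,"z":1,"turn":0,"fingers":0},{"x":0,"y":0,"z":2,"turn":0,"fingers":0},{"x":0,"y":0,"z":5,"turn":0,"fingers":0},{"x":0,"y":0,"z":5,"turn":0,"fingers":0},{"x":0,"y":5,"z":0,"turn":0,"fingers":0},{"x":0,"y":5,"z":0,"turn":0,"fingers":0}]';python3 -m jog '[{"x":0,"y":5,"z":0,"turn":0,"fingers":0},{"x":0,"y":5,"z":0,"turn":0,"fingers":0},{"x":0,"y":5,"z":0,"turn":0,"fingers":0},{"x":0,"y":5,"z":0,"turn":0,"fingers":0},{"x":0,"y":5,"z":0,"turn":0,"fingers":0},{"x":0,"y":5,"z":0,"turn":0,"fingers":0},{"x":0,"y":0,"z":0,"turn":0,"fingers":0},{"x":0,"y":0,"z":0,"turn":0,"fingers":0}]';python3 - <<'E'
from h import *
look("scene","s24",(230,110,380,250),4);c,p,d=look("top","t24",(130,60,410,240),2.8);stoppers(c,p)
h=cv2.cvtColor(p,cv2.COLOR_RGB2HSV);m=np.zeros(p.shape[:2],np.uint8);m[172:222,360:396]=(h[172:222,360:396,2]<40)
n,l,s,ce=cv2.connectedComponentsWithStats(m);i=1+s[1:,4].argmax();print("plunger",ce[i],s[i],d[int(ce[i][1]),int(ce[i][0])])
f=np.load("pics/top0.npz")
df=np.abs(p.astype(int)-f["p"]).max(2)>50; print("beaker diff",df[200:225,215:280].sum(),"vial",df[148:165,280:300].sum(),"petri/left",df[60:225,0:150].sum())
print(d[196,341], f["d"][196,341],d[185,335],f["d"][185,335],d[208,350],f["d"][208,350])
E
```

```text
t: 49.55
eef_pos: [0.444, -0.0643, 0.4337]
eef_rot: [[0.003, 1.0, 0.002], [1.0, -0.003, -0.001], [-0.001, 0.002, -1.0]]
wrist_force: [1.6, 0.1, -0.6]
finger_gap: 0.0004
t: 50.55
eef_pos: [0.4439, 0.235, 0.433]
eef_rot: [[0.001, 1.0, 0.0], [1.0, -0.001, -0.001], [-0.001, 0.0, -1.0]]
wrist_force: [0.0, -0.3, -0.1]
finger_gap: 0.0002
plunger [384.17919075 194.49710983] [377 188  15  14 173] 0.93249625
beaker diff 480 vial 0 petri/left 689
0.9676847 0.969209 0.9692936 0.9661764 0.96190226 0.9665914
```

View pics/s24.png

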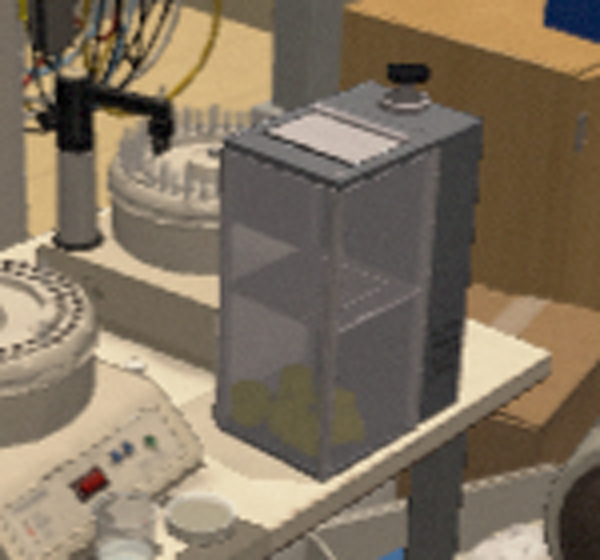

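View pics/t24.png

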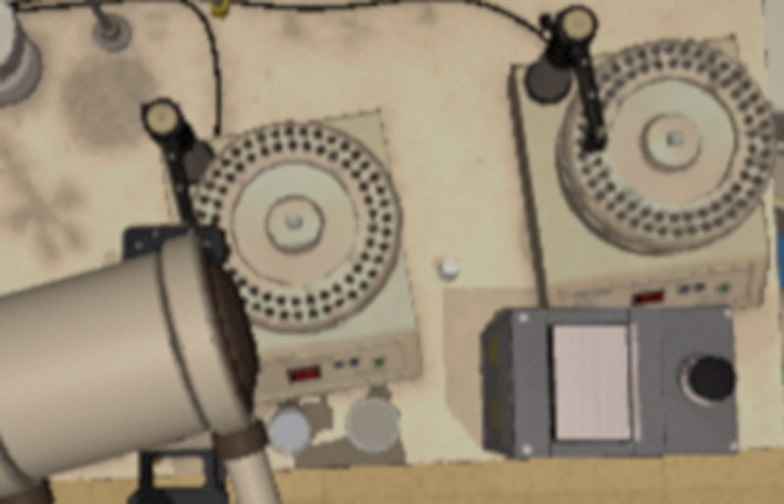

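The scene view shows the stoppers on the box floor at about (250–350, 370–450), the upper floor empty, the flap level and the plunger up. The beaker and petri dish are in their places, and the vial region matches the first picture. Handing in.

```bash
python3 -c "
from workcell import hand_in,read_state
print(hand_in());print(read_state()['t'])"
```

```text
the job is handed in; nothing more can be done
None
the job is handed in; nothing more can be done
```

All six stoppers found on the bench are in the bottom of the decontamination box, and I handed the job in at about 50 s of the 210 s allowed. I pushed each one through the flap in turn and saw the flap shut behind it. Then I pressed the plunger to its stop: the fingertips reached z = 0.296 m, 18 mm down, and the upward force on the wrist rose to 29 N. I held it for a second and let it back up.

**Last checks:**
- **Box:** The stoppers show on the box floor and the upper floor is empty. They overlap in the last view, so I could not count all six there. The flap is level and the plunger is back at its starting position.
- **Bench:** No yellow stopper was left on the bench in the clear top view after the last one went in.
- **Other things:** The vial's patch of the picture was unchanged. The beaker and petri dish look in place. The picture comparison also flagged changes around them and on the left of the bench, which I put down to the arm and its shadow. I did not check those patches again with the arm out of the way.

**What went wrong:** One early move was refused for its format and nothing moved. The second stopper was first gripped too high, so I gripped it again 5 mm lower. I saw no grip slip and no stopper knocked aside.

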